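# Check the counting scale, then weigh out a batch of ferrite cores

## Robot

A 6-joint arm with a two-finger parallel gripper is mounted at the origin on the work surface. World frame = base frame: x ahead of the robot, y to its left, z up, the work surface at z = 0. Lengths are in m, angles in rad, forces in N, time in s.
With the tool pointing down it reaches from about 0.375 to 0.975 m from the base axis. Payload 3.8 kg.
Tool frame: the origin (TCP) lies midway between the tips of the shut fingers; the grasp point (between the pads) lies 19 mm behind it; z points along the fingers, y is the line along which they close (so a half turn about z gives the same grasp; the last joint's range is limited). The gripper opens to 88 mm and grips with 3 to 60 N. Pads are 18 mm wide; open, the fingers measure 123 mm over their backs; the gripper's body (75 mm by 187 mm) begins 45 mm behind the grasp point.
Start: joints at [-1.31, 0.264, 1.604, -0, 1.274, -0.037], TCP at [0.198, -0.645, 0.239] pointing down, gripper open.
Joint ranges: [-2.63, 2.63], [-0.94, 2.18], [0.31, 2.57], [-1.31, 4.45], [0, 2.66], [-2.55, 2.55]. Speed limits (rad/s): [2.57, 2.57, 3.14, 3.14, 3.14, 3.14].

## Interface

Orientations are given as a unit quaternion [x, y, z, w].
In Python, from workcell import monitor, optics, r gives the robot as it stands.
- The arm moves only by the tool play_rows, never from a script. Its argument "plan" is text: rows parted by semicolons, each of 5 numbers parted by spaces: the shift along the tool's x, y, z in units of 0.2 m (1.0 is 0.2 m), then the turn about the tool's z in units of pi/2 rad (1.0 is pi/2 rad), then the opening, from -1 (shut) to 1 (fully open). A call has 1 to 20 rows; each row is the pose to reach, as a shift and turn from the pose commanded when the call began, along the tool's axes at that moment; what a row does not reach only later rows make up. A row lasts 1/10 s, in which the tool goes at most 50 mm and 8.59 degrees, less where a joint would pass 70% of its speed; a pose out of reach is approached as far as the arm can. A call with a number of a shift or a turn outside -1 to 1 is refused whole. A call with a gripper value outside its range is refused whole. The fingers move at their own pace and stop on an object; "newtons" is the grip in N (left out, the last holds). Time passes only in rows, so rows that repeat a pose let the fingers close. It gives the time, the measured TCP pose, the force, the opening and the grip force at its end, in the units of the state.
- monitor.observe(): the state, without advancing time (a new reading comes with each control period).
- optics.get_image(name): name is "scene" or "top" or "wrist"; returns the picture (480x640x3 uint8, red, green, blue); there is no depth.
- optics.camera_params(name): a dict with "K" (3x3 intrinsics, pixels), "T" (4x4, takes a point from camera to world coordinates). Camera axes: x right, y down, z forward; pixel columns grow to the right and rows downward; lengths in m; the calibration is good to about 2 mm. The wrist camera is an equidistant fisheye: a pixel r from the principal point sees the ray r / f radians off the axis. A picture is of the moment at which its call begins: read the wrist's pose just before it. camera_params takes no time and is no camera call; for the wrist camera it gives the pose at the moment of the call.
- r.close_job(): hands the job in; it is judged then, once.
The state is a dict: "time_s": time; "q": joint angles; "joint_velocities": joint speeds; "joint_efforts": joint torques, N m; "eef_pos": TCP position; "tool_rot": TCP orientation; "contact_force": force on the tool from outside, world axes, zero at the start; "moment": the same for the moment, N m; "gripper_width": finger opening in m; "gripper_force": force on a finger pad.
Only numpy, scipy, OpenCV 4.12 (cv2) and the standard library are available. Lean on these libraries where they do the work, as an engineer would, in place of code of your own. Each camera call takes 0.05 s, during which the arm holds its last target. There are 200 camera calls.

## Task

Check the scale with each check weight on the bench, smallest first and one at a time: stand it centred on the pan, let go and leave it a second, then move it upright onto the black rubber pad. Then centre the empty parts bin on the pan, pour all the cores from the handled cup into it, and stand the empty cup upright back on the bench, leaving the filled bin centred on the pan. Treat the pan gently, never loading it with more than about 15 N in all, and leave the solder spool and flux bottle where they are.

Things in the scene. Friction and masses are not known exactly. Their poses are not given: they have to be found in the camera images.
- scale: counting scale, fixed: grey housing 190 (x) x 180 (y) mm, 56 mm high, with a low white console (42 mm high) reaching 137 mm from the origin on its -x side. Origin: on the bench under the pan centre; x points from the console to the rear, z up.
- pan: square steel pan of the scale, 170 x 170 mm, sides along the scale axes. It sits on a spring and moves straight down: 800 N/m from the first newton (about 1.2 mm per 100 g), well damped, stop at 20 mm. Origin: 24 mm below the centre of its upper face.
- pan_top (a point): centre of the upper face of the pan (small ring mark), 81 mm above the bench when empty; moves with the pan; axes as the scale.
- weight_small: smallest check weight of bare steel, 300 g: upright cylinder 40 mm across and 36 mm high, above it a neck with a knob 20 mm across, 60 mm high in all. Origin: centre of its underside, z up. Alone on the pan it sinks it 3.7 mm. May be absent (None).
- weight_medium: middle check weight of bare steel, 500 g: upright cylinder 48 mm across and 42 mm high, above it a neck with a knob 24 mm across, 67 mm high in all. Origin: centre of its underside, z up. Alone on the pan it sinks it 6.1 mm. May be absent (None).
- weight_large: largest check weight of bare steel, 800 g: upright cylinder 56 mm across and 48 mm high, above it a neck with a knob 28 mm across, 75 mm high in all. Origin: centre of its underside, z up. Alone on the pan it sinks it 9.8 mm. May be absent (None).
- pad: black rubber pad for the check weights, 260 (x) x 110 (y) x 2 mm, fixed on the bench. Origin: centre of its underside, z up; x along its length.
- bin: open blue plastic parts bin, 120 (x) x 64 (y) x 50 mm high, walls and floor 3 mm, about 160 g, straight sides; can be gripped across its 64 mm width. Origin: centre of its underside, z up.
- cup: round aluminium cup, 80 mm high, 62 mm across at the foot and 68 mm at the rim, wall 3 mm, floor 4 mm, about 200 g, with a straight level round black handle bar, 16 mm thick, whose axis is 55 mm above the underside and which runs along the cup -x axis from 32 to 115 mm from the cup axis. Origin: centre of its underside, z up. The cores lie in it at the start.
- core1: dark ferrite block 22 x 16 x 14 mm (x, y, z), about 22 g, at the start in the cup; origin: centre of its 22 x 16 underside. Always there.
- core2: dark ferrite block 22 x 16 x 14 mm (x, y, z), about 22 g, at the start in the cup; origin: centre of its 22 x 16 underside. Always there.
- core3: dark ferrite block 22 x 16 x 14 mm (x, y, z), about 22 g, at the start in the cup; origin: centre of its 22 x 16 underside. Always there.
- core4: dark ferrite block 22 x 16 x 14 mm (x, y, z), about 22 g, at the start in the cup; origin: centre of its 22 x 16 underside. Always there.
- core5: dark ferrite block 22 x 16 x 14 mm (x, y, z), about 22 g, at the start in the cup; origin: centre of its 22 x 16 underside. May be absent (None).
- core6: dark ferrite block 22 x 16 x 14 mm (x, y, z), about 22 g, at the start in the cup; origin: centre of its 22 x 16 underside. May be absent (None).
- solder_spool: bystander: white spool 60 mm across, 46 mm high, standing, origin centre of underside
- flux_bottle: bystander: white bottle 50 mm across, 110 mm high, origin centre of underside
Mind the look-alikes: they are no part of the job. What is shaped like the weight_small but pink or purple is not meant.

How it is judged:
On the way, in this order (a step that is already met when the one before it is completed fails the run):
1. the small check weight, if present, stands centred and alone on the pan, let go (horizontal distance between weight_small and pan_top below 0.012 m and z of weight_small in the frame of pan_top between -0.004 and 0.004 m and angle between weight_small's own z axis and vertical below 0.08 rad and linear speed of weight_small below 0.02 m/s and contact force between the fingers and weight_small below 0.1 N and contact force between each of weight_medium, weight_large, bin, cup and pan below 0.05 N), for 0.4 s.
2. the medium check weight, if present, stands centred and alone on the pan, let go (horizontal distance between weight_medium and pan_top below 0.012 m and z of weight_medium in the frame of pan_top between -0.004 and 0.004 m and angle between weight_medium's own z axis and vertical below 0.08 rad and linear speed of weight_medium below 0.02 m/s and contact force between the fingers and weight_medium below 0.1 N and contact force between each of weight_small, weight_large, bin, cup and pan below 0.05 N), for 0.4 s.
3. the large check weight, if present, stands centred and alone on the pan, let go (horizontal distance between weight_large and pan_top below 0.012 m and z of weight_large in the frame of pan_top between -0.004 and 0.004 m and angle between weight_large's own z axis and vertical below 0.08 rad and linear speed of weight_large below 0.02 m/s and contact force between the fingers and weight_large below 0.1 N and contact force between each of weight_small, weight_medium, bin, cup and pan below 0.05 N), for 0.4 s.
4. the bin stands centred on the pan, let go, with no check weight on the pan (horizontal distance between bin and pan_top below 0.012 m and z of bin in the frame of pan_top between -0.004 and 0.004 m and angle between bin's own z axis and vertical below 0.08 rad and linear speed of bin below 0.02 m/s and contact force between the fingers and bin below 0.1 N and contact force between each of weight_small, weight_medium, weight_large and pan below 0.05 N), for 0.4 s.
5. all cores lie in the bin on the pan (x of core1 in the frame of bin between -0.058 and 0.058 m and y of core1 in the frame of bin between -0.031 and 0.031 m and z of core1 in the frame of bin between 0 and 0.048 m and x of core2 in the frame of bin between -0.058 and 0.058 m and y of core2 in the frame of bin between -0.031 and 0.031 m and z of core2 in the frame of bin between 0 and 0.048 m and x of core3 in the frame of bin between -0.058 and 0.058 m and y of core3 in the frame of bin between -0.031 and 0.031 m and z of core3 in the frame of bin between 0 and 0.048 m and x of core4 in the frame of bin between -0.058 and 0.058 m and y of core4 in the frame of bin between -0.031 and 0.031 m and z of core4 in the frame of bin between 0 and 0.048 m and x of core5 in the frame of bin between -0.058 and 0.058 m and y of core5 in the frame of bin between -0.031 and 0.031 m and z of core5 in the frame of bin between 0 and 0.048 m and x of core6 in the frame of bin between -0.058 and 0.058 m and y of core6 in the frame of bin between -0.031 and 0.031 m and z of core6 in the frame of bin between 0 and 0.048 m and z of bin in the frame of pan_top between -0.006 and 0.006 m and horizontal distance between bin and pan_top below 0.06 m), for 0.3 s.
At the end, for the whole second after the job is handed in: Bin released, upright and at rest on the pan within 12 mm of its centre, with every core inside it below the rim; every check weight upright with its centre over the rubber pad; cup upright and at rest on the bench; everything let go (all of step 4 and x of core1 in the frame of bin between -0.058 and 0.058 m and y of core1 in the frame of bin between -0.031 and 0.031 m and z of core1 in the frame of bin between 0 and 0.048 m and x of core2 in the frame of bin between -0.058 and 0.058 m and y of core2 in the frame of bin between -0.031 and 0.031 m and z of core2 in the frame of bin between 0 and 0.048 m and x of core3 in the frame of bin between -0.058 and 0.058 m and y of core3 in the frame of bin between -0.031 and 0.031 m and z of core3 in the frame of bin between 0 and 0.048 m and x of core4 in the frame of bin between -0.058 and 0.058 m and y of core4 in the frame of bin between -0.031 and 0.031 m and z of core4 in the frame of bin between 0 and 0.048 m and x of core5 in the frame of bin between -0.058 and 0.058 m and y of core5 in the frame of bin between -0.031 and 0.031 m and z of core5 in the frame of bin between 0 and 0.048 m and x of core6 in the frame of bin between -0.058 and 0.058 m and y of core6 in the frame of bin between -0.031 and 0.031 m and z of core6 in the frame of bin between 0 and 0.048 m and x of weight_small in the frame of pad between -0.13 and 0.13 m and y of weight_small in the frame of pad between -0.055 and 0.055 m and z of weight_small in the frame of pad between -0.002 and 0.008 m and angle between each of weight_small, weight_medium, weight_large, cup's own z axis and vertical below 0.1 rad and linear speed of each of weight_small, weight_medium, weight_large, cup below 0.02 m/s and x of weight_medium in the frame of pad between -0.13 and 0.13 m and y of weight_medium in the frame of pad between -0.055 and 0.055 m and z of weight_medium in the frame of pad between -0.002 and 0.008 m and x of weight_large in the frame of pad between -0.13 and 0.13 m and y of weight_large in the frame of pad between -0.055 and 0.055 m and z of weight_large in the frame of pad between -0.002 and 0.008 m and height (world z) of cup below 0.009 m); the robot touches nothing.
It fails at once if the pan loaded with more than 16 N (contact force between pan and anything else above 16 N).
It fails at once if solder spool or flux bottle shifted by more than 40 mm (distance of any of solder_spool, flux_bottle from where it was at the start of the episode above 0.04 m).
Of weight_small, weight_medium, weight_large only 2 to 3 are there at a start; the rules pass over those that are not, and their reading is None.
Of core5, core6 only 1 to 2 are there at a start; the rules pass over those that are not, and their reading is None.
At some moment in a run one of weight_small, weight_medium, weight_large, bin may be knocked a few centimetres aside while the robot is not near it.
It also fails if it takes over 210 s, if anything falls off the work surface, if the arm or the gripper's body presses on something with over 40 N, if the wrist force passes 120 N, or if a joint passes its speed limit or range.

## Working session

There is one attempt and no reset: what is moved stays moved. The work goes in short steps, Python scripts to look and compute and a tool call to move; the robot and the scene stay as the last step left them, time stands still between calls to the robot, and variables do not carry over. Pictures are saved under pics/ and viewed, at most 14 in all, crops included, and the job is handed in when it is done.

Besides the shell and the picture viewer there is one more tool, called by a JSON object that holds its "api" and its "payload". play_rows: Moves the arm, as the interface text tells. Its arguments: {"type":"object","properties":{"plan":{"type":"string"},"newtons":{"type":"number"}},"required":["plan"]}

```bash
mkdir -p pics; ls; python3 - <<'E'
from workcell import monitor, optics, r
import cv2
s=monitor.observe(); print(s)
for n in("scene","top","wrist"):
    p=optics.camera_params(n); print(n,p["K"],p["T"])
    cv2.imwrite(f"pics/{n}0.png",cv2.cvtColor(optics.get_image(n),cv2.COLOR_RGB2BGR))
E
```

```text
pics
{'time_s': 0.0, 'q': array([-1.30990302e+00,  2.64732795e-01,  1.60537087e+00, -3.91382853e-05,
        1.27368432e+00, -3.68760994e-02]), 'joint_velocities': array([-0.00099498,  0.00238409, -0.00125676,  0.00022199,  0.00053413,
       -0.00111082]), 'joint_efforts': array([-7.86472883e-04, -5.02114713e+01, -3.56875348e+01,  7.24162208e-02,
        2.94934865e-02, -1.74903867e-04]), 'eef_pos': array([ 0.19785607, -0.64461092,  0.2374034 ]), 'tool_rot': array([ 9.88935682e-01,  1.48340865e-01, -1.41279623e-04, -1.08869930e-03]), 'contact_force': array([ 0.99793636, -0.15021216,  0.0938837 ]), 'moment': array([ 0.02227445,  0.035315  , -0.0164086 ]), 'gripper_force': 0.0, 'gripper_width': 0.08792756341250305}
scene [[557.07492917   0.         311.14472019]
 [  0.         557.07492917 247.33899483]
 [  0.           0.           1.        ]] [[ 0.39276084  0.65545572 -0.6450711   1.24544937]
 [ 0.91963237 -0.27695323  0.27851969 -0.31729934]
 [ 0.0039028  -0.70261989 -0.71155468  0.85413693]
 [ 0.          0.          0.          1.        ]]
top [[533.72270675   0.         315.2400656 ]
 [  0.         533.72270675 242.77770678]
 [  0.           0.           1.        ]] [[ 0.02444822 -0.98282334  0.18292231  0.35434338]
 [-0.99958446 -0.02682771 -0.01054457 -0.00722641]
 [ 0.01527084 -0.1825885  -0.98307082  1.12139339]
 [ 0.          0.          0.          1.        ]]
wrist [[371.64829954   0.         326.38424596]
 [  0.         371.64829954 241.71172767]
 [  0.           0.           1.        ]] [[ 0.29312885 -0.9117885  -0.28760598  0.27182752]
 [-0.95607091 -0.28017208 -0.0862092  -0.62309752]
 [-0.00197461  0.30024212 -0.95386098  0.38378149]
 [ 0.          0.          0.          1.        ]]
```

View pics/scene0.png

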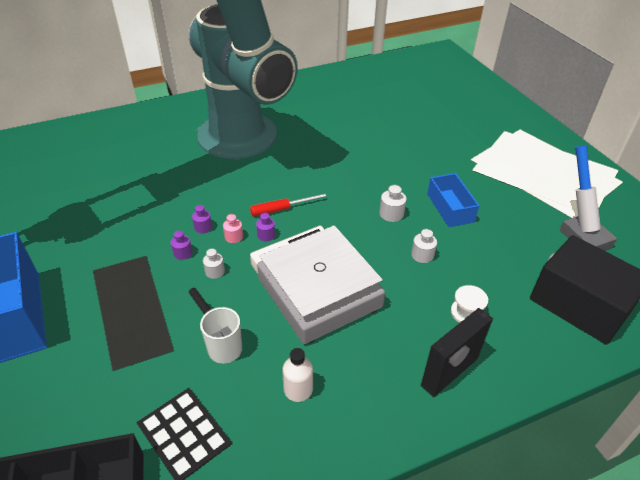

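View pics/top0.png

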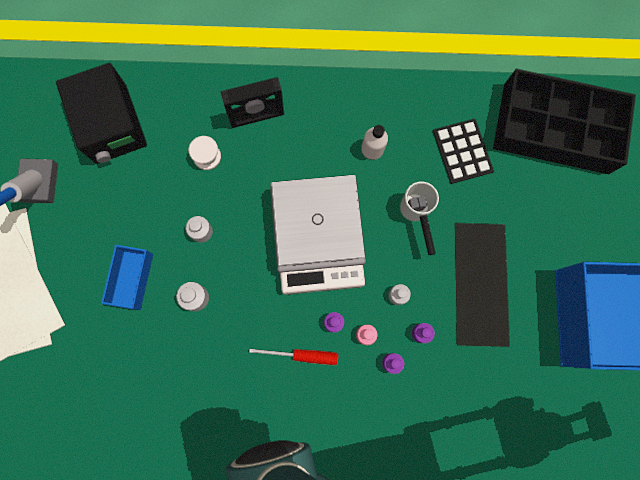

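The scene view shows the scale in the middle with its ring at about (319,267). In the top view:

| Item | Position (px) |
|---|---|
| Pan ring | (317,219) |
| Small steel weight | (399,294) |
| Medium weight | (198,229) |
| Large weight | (192,296) |
| Bin | (127,278) |
| Cup | (421,203), handle pointing to (432,250) |
| Pad | (482,285) |
| Spool | (204,152) |
| Bottle | (375,142) |

The purple and pink weights are decoys.

```bash
cat > lib.py <<'E'
import numpy as np, cv2
from workcell import monitor, optics, r
def img(n):
    p=optics.camera_params(n); return cv2.cvtColor(optics.get_image(n),cv2.COLOR_RGB2BGR),p
def ray(p,uv,fish=False):
    K,T=p["K"],np.array(p["T"]); x=(uv[0]-K[0,2])/K[0,0]; y=(uv[1]-K[1,2])/K[1,1]
    if fish:
        t=np.hypot(x,y); s=np.sin(t)/t if t>1e-9 else 1; d=np.array([x*s,y*s,np.cos(t)])
    else: d=np.array([x,y,1.])
    d=T[:3,:3]@d; return T[:3,3],d/np.linalg.norm(d)
def plane(p,uv,z,fish=False):
    o,d=ray(p,uv,fish); return o+d*(z-o[2])/d[2]
def tri(a,b):
    (o1,d1),(o2,d2)=a,b
    A=np.stack([d1,-d2],1); s=np.linalg.lstsq(A,o2-o1,rcond=None)[0]
    u,v=o1+s[0]*d1,o2+s[1]*d2; return (u+v)/2,np.linalg.norm(u-v)
def blobs(m,lo=60,hi=1e5):
    m=m.astype(np.uint8)*255; m=cv2.morphologyEx(m,cv2.MORPH_OPEN,np.ones((3,3)))
    cs,_=cv2.findContours(m,cv2.RETR_EXTERNAL,cv2.CHAIN_APPROX_NONE)
    return [c for c in cs if lo<cv2.contourArea(c)<hi]
def cen(c):
    (x,y),(w,h),a=cv2.minAreaRect(c); return np.array([x,y])
def masks(b):
    h=cv2.cvtColor(b,cv2.COLOR_BGR2HSV); H,S,V=[h[...,i].astype(int) for i in range(3)]
    return dict(grey=(S<60)&(V>75),blue=(H>100)&(H<120)&(S>120)&(V>60),dark=(V<60)&(S<110),H=H,S=S,V=V)
def project(p,X):
    T=np.array(p["T"]); c=T[:3,:3].T@(np.asarray(X)-T[:3,3]); q=p["K"]@c; return q[:2]/q[2]
E
python3 - <<'E'
from lib import *
np.set_printoptions(precision=4,suppress=True)
for n in("top","scene"):
    b=cv2.imread(f"pics/{n}0.png"); p=optics.camera_params(n); m=masks(b)
    print(n)
    for k,lo in(("grey",100),("blue",300),("dark",300)):
        for c in blobs(m[k],lo):
            (x,y),(w,h),a=cv2.minAreaRect(c); print(k,round(x),round(y),round(w),round(h),round(a),int(cv2.contourArea(c)),plane(p,(x,y),0.03)[:2])
E
```

```text
top
grey 280 469 14 49 80 158 [0.113  0.0381]
grey 270 352 43 4 5 112 [0.3324 0.0652]
grey 400 294 20 21 90 326 [ 0.4554 -0.1941]
grey 192 296 28 32 90 705 [0.4404 0.2291]
grey 199 229 28 23 45 501 [0.58   0.2249]
grey 32 282 156 64 90 6110 [0.4605 0.5555]
grey 419 201 34 42 27 1072 [ 0.6525 -0.237 ]
grey 318 234 113 88 84 9492 [ 0.5764 -0.0251]
grey 26 180 42 51 90 1316 [0.6753 0.5951]
grey 204 152 35 30 63 811 [0.7476 0.2235]
grey 374 144 23 30 18 507 [ 0.7777 -0.1401]
blue 597 316 107 84 90 8443 [ 0.4219 -0.5987]
blue 127 277 39 62 13 2272 [0.4753 0.3638]
dark 266 451 16 65 73 651 [0.1449 0.0657]
dark 305 278 12 36 84 365 [0.4827 0.0007]
dark 481 284 123 51 88 5977 [ 0.4803 -0.3629]
dark 463 150 58 44 71 1197 [ 0.7689 -0.3321]
dark 251 92 16 59 76 747 [0.8904 0.1308]
dark 570 118 128 75 12 4081 [ 0.8499 -0.5697]
dark 98 108 79 65 72 4236 [0.842  0.4593]
scene
grey 181 466 14 15 53 181 [ 0.8451 -0.3546]
grey 198 453 14 15 54 176 [ 0.8363 -0.3257]
grey 171 451 13 15 56 173 [ 0.8163 -0.3634]
grey 215 441 13 14 53 165 [ 0.8273 -0.2968]
grey 188 439 13 15 53 164 [ 0.8074 -0.3347]
grey 
[... 569 characters left out ...]
424 246 23 34 11 623 [0.5852 0.2247]
grey 319 278 106 111 64 9772 [ 0.5827 -0.0132]
grey 392 203 36 25 90 723 [0.4404 0.2298]
grey 549 185 164 80 23 7524 [0.5261 0.6009]
grey 271 74 37 55 34 348 [-0.2194  0.1823]
grey 430 90 180 417 90 26817 [0.0452 0.5736]
grey 118 64 129 237 90 20900 [-0.4565 -0.2295]
blue 23 296 129 46 90 4492 [ 0.4056 -0.5528]
blue 453 199 61 37 57 1773 [0.4817 0.3627]
blue 583 167 44 11 83 406 [0.5036 0.7221]
dark 71 456 45 142 90 4748 [ 0.7661 -0.5045]
dark 184 434 73 67 55 3904 [ 0.7973 -0.3384]
dark 456 351 40 97 49 2901 [0.8327 0.1386]
dark 131 312 101 58 79 2602 [ 0.5234 -0.3702]
dark 589 286 99 81 31 7201 [0.8072 0.4618]
dark 275 76 32 46 18 1073 [-0.2055  0.1876]
```

```bash
python3 - <<'E'
from lib import *
np.set_printoptions(precision=4,suppress=True)
B={};P={};M={}
for n in("top","scene"):
    B[n]=cv2.imread(f"pics/{n}0.png");P[n]=optics.camera_params(n);M[n]=masks(B[n])
def near(n,k,uv,lo=60):
    return min(blobs(M[n][k],lo),key=lambda c:np.linalg.norm(cen(c)-uv))
def pair(a,b,name):
    X,e=tri(ray(P["top"],a),ray(P["scene"],b)); print(name,X,"gap",round(e,4),a,b); return X
for nm,a,b in(("small",(400,294),(213,263)),("medium",(199,229),(424,246)),("large",(192,296),(392,203)),("cup",(419,201),(221,335)),("spool",(204,152),(467,300)),("bottle",(374,144),(298,380))):
    pair(cen(near("top","grey",a)),cen(near("scene","grey",b)),nm)
# ring: dark on pan, local contrast
rc={}
for n,uv in(("top",(317,219)),("scene",(320,267))):
    V=M[n]["V"]; x,y=uv; w=V[y-14:y+15,x-14:x+15]; m=w<np.median(w)-50
    yy,xx=np.nonzero(m); c=np.column_stack([xx+x-14,yy+y-14]); rc[n]=np.array(cv2.boundingRect(c.astype(np.int32))); rc[n]=rc[n][:2]+(rc[n][2:]-1)/2; print(n,m.sum(),xx.ptp() if hasattr(xx,'ptp') else np.ptp(xx),np.ptp(yy))
pair(rc["top"],rc["scene"],"ring")
for nm,k,a,b in(("pad","dark",(481,284),(131,312)),("bin","blue",(127,277),(453,199))):
    for n,u in(("top",a),("scene",b)):
        c=near(n,k,u,300); q=cv2.approxPolyDP(cv2.convexHull(c),5,True)[:,0]
        print(nm,n,[(tuple(v),plane(P[n],v,0.002 if nm=="pad" else .05)[:2].round(3)) for v in q])
c=near("top","grey",(318,234)); q=cv2.approxPolyDP(cv2.convexHull(c),4,True)[:,0]
print("pan top",[(tuple(v),plane(P["top"],v,.081)[:2].round(3)) for v in q])
c=near("scene","grey",(319,278)); q=cv2.approxPolyDP(cv2.convexHull(c),4,True)[:,0]
print("pan scene",[(tuple(v),plane(P["scene"],v,.081)[:2].round(3)) for v in q])
# handle
for n,u in(("top",(428,235)),("scene",(202,303))):
    D=(M[n]["V"]<55); D2=np.zeros_like(D); x,y=u; D2[y-25:y+25,x-16:x+20]=D[y-25:y+25,x-16:x+20]
    for c in blobs(D2,40):
        print("handle",n,cv2.boxPoints(cv2.minAreaRect(c)).round(1).tolist(),[plane(P[n],v,.055)[:2].round(3) for v in cv2.boxPoints(cv2.minAreaRect(c))])
print(monitor.observe()["eef_pos"])
big=np.hstack([cv2.resize(B["top"][170:320,340:510],None,fx=2.35,fy=2.35),cv2.resize(B["scene"][225:375,85:255],None,fx=2.35,fy=2.35)])
cv2.imwrite("pics/crop1.png",big); print(big.shape)
E
```

```text
small [ 0.4562 -0.1946  0.0233] gap 0.0014 [399.5 294. ] [213.1 263.3]
medium [0.5813 0.2267 0.0254] gap 0.0018 [198.5 229. ] [424.0962 245.5192]
large [0.4406 0.2294 0.0302] gap 0.0006 [192. 296.] [392.5 203. ]
cup [ 0.6487 -0.2334  0.0445] gap 0.0011 [419.3 201.4] [220.6733 334.7327]
spool [0.746  0.2217 0.0329] gap 0.0025 [204.2 152.4] [466.6814 300.3753]
bottle [ 0.7779 -0.1396  0.0301] gap 0.001 [373.85 143.95] [297.5 380. ]
top 53 11 11
scene 49 11 9
ring [ 0.5976 -0.021   0.0815] gap 0.0015 [317.5 218.5] [319.5 266.5]
pad top [((np.int32(456), np.int32(223)), array([ 0.614, -0.322])), ((np.int32(504), np.int32(226)), array([ 0.611, -0.426])), ((np.int32(508), np.int32(345)), array([ 0.358, -0.424])), ((np.int32(457), np.int32(343)), array([ 0.36 , -0.318]))]
pad scene [((np.int32(131), np.int32(261)), array([ 0.363, -0.347])), ((np.int32(163), np.int32(328)), array([ 0.56 , -0.324])), ((np.int32(157), np.int32(355)), array([ 0.616, -0.347])), ((np.int32(122), np.int32(365)), array([ 0.612, -0.409])), ((np.int32(110), np.int32(355)), array([ 0.583, -0.425])), ((np.int32(94), np
[... 1171 characters left out ...]
((np.int32(250), np.int32(253)), array([ 0.513, -0.129])), ((np.int32(317), np.int32(226)), array([0.493, 0.02 ]))]
handle top [[419.20001220703125, 216.1999969482422], [426.1000061035156, 214.60000610351562], [434.79998779296875, 253.39999389648438], [427.79998779296875, 254.89999389648438]] [array([ 0.614, -0.231]), array([ 0.618, -0.246]), array([ 0.537, -0.262]), array([ 0.534, -0.248])]
handle scene [[187.6999969482422, 291.20001220703125], [193.89999389648438, 286.6000061035156], [209.8000030517578, 307.70001220703125], [203.5, 312.3999938964844]] [array([ 0.537, -0.262]), array([ 0.531, -0.249]), array([ 0.591, -0.235]), array([ 0.597, -0.248])]
[ 0.1979 -0.6448  0.2377]
(352, 800, 3)
```

View pics/crop1.png

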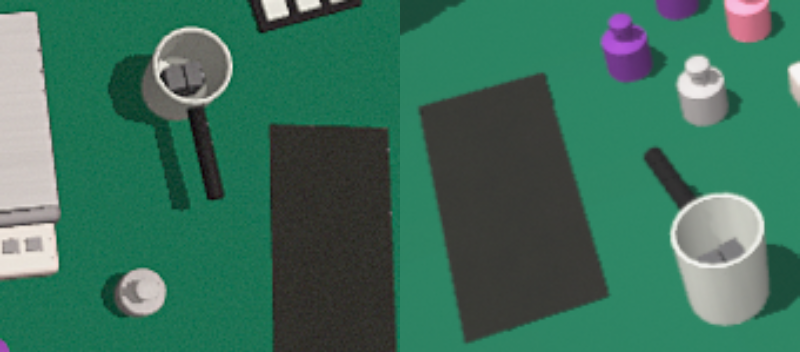

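The crop shows the cup at about (195,70) with cores inside and its handle towards −x. The small weight is at (140,290) and the pad is clear.

{"api": "play_rows", "payload": {"plan": "0.95 -0.88 0 0.19 1;0.95 -0.88 0 0.19 1;0.95 -0.88 0 0.19 1;0.95 -0.88 0 0.19 1;0.95 -0.88 0 0.19 1;0.95 -0.88 0 0.19 1;0.95 -0.88 0 0.19 1;0.95 -0.88 0 0.19 1;0.95 -0.88 0 0.19 1", "newtons": 20}}

```text
time_s: 1.05
eef_pos: [0.3274, -0.4226, 0.2386]
tool_rot: [1.0, -0.001, -0.0, 0.0]
contact_force: [-0.0, 0.3, 0.5]
gripper_width: 0.0884
gripper_force: 0.0
```

```bash
cat >> lib.py <<'E'
def yaw(s):
    x,y,z,w=s["tool_rot"]; return np.arctan2(2*(x*y+z*w),1-2*(y*y+z*z))
def go(tx,ty,tz):
    s=monitor.observe(); a=yaw(s); d=np.array([tx,ty,tz])-s["eef_pos"]
    print("t",round(s["time_s"],2),"pos",s["eef_pos"].round(4),"yaw",round(a,4),"q6",round(s["q"][5],2),"w",round(s["gripper_width"],4))
    print("units",((d[0]*np.cos(a)+d[1]*np.sin(a))/.2).round(3),((d[0]*np.sin(a)-d[1]*np.cos(a))/.2).round(3),(-d[2]/.2).round(3))
E
python3 -c "
from lib import *
go(.456,-.195,.2)"
```

```text
t 1.05 pos [ 0.3274 -0.4226  0.2386] yaw -0.002 q6 0.62 w 0.0884
units 0.641 -1.139 0.193
```

{"api": "play_rows", "payload": {"plan": "0.5 -0.9 0.19 0 1;0.5 -0.9 0.19 0 1;0.5 -0.9 0.19 0 1;0.5 -0.9 0.19 0 1;0.5 -0.9 0.19 0 1;0.5 -0.9 0.19 0 1;0.5 -0.9 0.19 0 1;0.5 -0.9 0.19 0 1"}}

```text
time_s: 1.85
eef_pos: [0.4278, -0.2432, 0.2011]
tool_rot: [1.0, -0.001, 0.0, 0.0]
contact_force: [-0.5, -0.6, 0.1]
gripper_width: 0.088
gripper_force: 0.0
```

```bash
python3 - <<'E'
from lib import *
go(.456,-.195,.2)
b,p=img("wrist"); print(p["T"].round(3))
cv2.imwrite("pics/w1.png",b)
E
```

```text
t 1.85 pos [ 0.4278 -0.2432  0.2011] yaw -0.0029 q6 1.01 w 0.088
units 0.14 -0.242 0.005
[[-0.003 -0.954 -0.3    0.505]
 [-1.     0.003 -0.    -0.244]
 [ 0.001  0.3   -0.954  0.347]
 [ 0.     0.     0.     1.   ]]
```

View pics/w1.png

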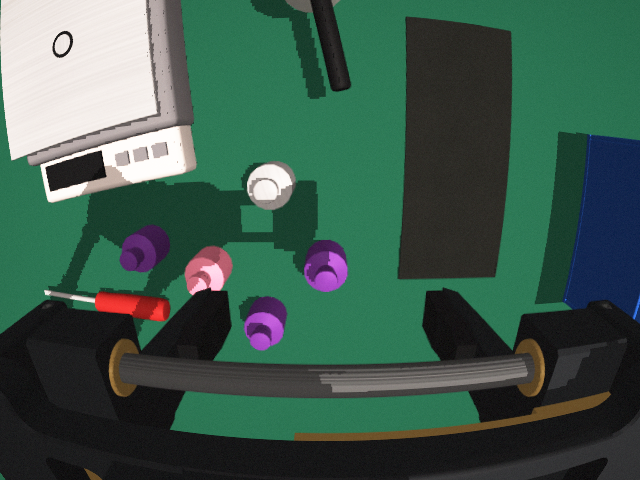

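The wrist view shows the small weight at (270,185), the pan ring at (63,44), and the decoys at (145,248), (208,270), (326,265) and (264,323).

```bash
python3 - <<'E'
from lib import *
np.set_printoptions(precision=4,suppress=True)
b=cv2.imread("pics/w1.png");p=optics.camera_params("wrist");m=masks(b)
c=min(blobs(m["grey"]),key=lambda c:np.linalg.norm(cen(c)-(270,185)))
(x,y),rr=cv2.minEnclosingCircle(c); print(x,y,rr,cen(c),plane(p,(x,y),.03,True))
t=optics.camera_params("top"); print(tri(ray(p,cen(c),True),ray(t,(399.5,294))))
V=m["V"];w=V[25:65,45:85];yy,xx=np.nonzero(w<90);u=((xx.min()+xx.max())/2+45,(yy.min()+yy.max())/2+25)
print(u,tri(ray(p,u,True),ray(t,(317.5,218.5))),plane(p,u,.081,True))
go(.456,-.195,.008)
E
```

```text
270.9395751953125 184.37179565429688 25.334394454956055 [271. 185.] [ 0.4575 -0.1963  0.03  ]
(array([ 0.456 , -0.1953,  0.0233]), np.float64(0.0001525326488029288))
(np.float64(62.5), np.float64(44.0)) (array([ 0.5974, -0.0217,  0.0804]), np.float64(0.0003918791409111911)) [ 0.597  -0.0222  0.081 ]
t 1.9 pos [ 0.4278 -0.2432  0.2011] yaw -0.0032 q6 1.01 w 0.0883
units 0.14 -0.241 0.966
```

{"api": "play_rows", "payload": {"plan": "0.14 -0.24 0.4 0 1;0.14 -0.24 0.6 0 1;0.14 -0.24 0.8 0 1;0.14 -0.24 0.9 0 1;0.14 -0.24 0.965 0 1;0.14 -0.24 0.965 0 1;0.14 -0.24 0.965 0 -1;0.14 -0.24 0.965 0 -1;0.14 -0.24 0.965 0 -1;0.14 -0.24 0.965 0 -1;0.14 -0.24 0.965 0 -1;0.14 -0.24 0.965 0 -1;0.14 -0.24 0.965 0 -1;0.14 -0.24 0.965 0 -1;0.14 -0.24 0.9 0 -1;0.14 -0.24 0.7 0 -1;0.14 -0.24 0.45 0 -1;0.14 -0.24 0.2 0 -1;0.14 -0.24 0.2 0 -1", "newtons": 25}}

```text
time_s: 3.8
eef_pos: [0.4611, -0.1955, 0.1691]
tool_rot: [1.0, -0.0, 0.007, 0.003]
contact_force: [1.6, -0.9, -2.1]
gripper_width: 0.0394
gripper_force: 25.0
```

```bash
python3 -c "
from lib import *
go(.597,-.0215,.087)"
```

```text
t 3.8 pos [ 0.4611 -0.1955  0.1691] yaw -0.0005 q6 1.12 w 0.0394
units 0.679 -0.87 0.41
```

{"api": "play_rows", "payload": {"plan": "0.2 -0.25 0 0 -1;0.4 -0.5 0 0 -1;0.6 -0.75 0 0 -1;0.7 -0.865 0 0 -1;0.7 -0.865 0 0 -1;0.7 -0.865 0 0 -1;0.7 -0.865 0.1 0 -1;0.7 -0.865 0.15 0 -1;0.7 -0.865 0.15 0 -1;0.7 -0.865 0.15 0 -1;0.7 -0.865 0.15 0 -1"}}

```text
time_s: 4.9
eef_pos: [0.5965, -0.021, 0.1314]
tool_rot: [1.0, -0.001, 0.0, 0.0]
contact_force: [-0.1, 0.2, -2.9]
gripper_width: 0.0392
gripper_force: 25.0
```

```bash
python3 -c "
from lib import *
print(monitor.observe()['joint_velocities'].round(3))
go(.597,-.0215,.087)"
```

```text
[ 0.002 -0.005 -0.009 -0.001 -0.001  0.001]
t 4.9 pos [ 0.5965 -0.021   0.1314] yaw -0.0015 q6 1.5 w 0.0392
units 0.002 0.002 0.222
```

{"api": "play_rows", "payload": {"plan": "0 0 0.1 0 -1;0 0 0.16 0 -1;0 0 0.19 0 -1;0 0 0.21 0 -1;0 0 0.225 0 -1;0 0 0.225 0 -1;0 0 0.225 0 -1;0 0 0.225 0 0.4;0 0 0.225 0 0.4;0 0 0.225 0 0.4;0 0 0.225 0 0.4;0 0 0.225 0 0.4;0 0 0.225 0 0.4;0 0 0.225 0 0.4;0 0 0.225 0 0.4;0 0 0.225 0 0.4;0 0 0.225 0 0.4;0 0 0.225 0 0.4;0 0 0.225 0 0.4"}}

```text
time_s: 6.8
eef_pos: [0.5963, -0.0205, 0.0857]
tool_rot: [1.0, -0.0, -0.0, -0.0]
contact_force: [-0.2, 1.2, -0.3]
gripper_width: 0.0615
gripper_force: 0.0
```

```bash
python3 - <<'E'
from lib import *
np.set_printoptions(precision=4,suppress=True)
print(monitor.observe()["contact_force"])
go(.597,-.0215,.087)
b,p=img("wrist"); cv2.imwrite("pics/w2.png",b)
b2,p2=img("top"); cv2.imwrite("pics/t2.png",b2)
b3,p3=img("scene"); cv2.imwrite("pics/s2.png",b3)
E
```

```text
[-0.2054  1.2468 -0.3481]
t 6.8 pos [ 0.5963 -0.0205  0.0857] yaw -0.0007 q6 1.5 w 0.0615
units 0.004 0.005 -0.006
```

View pics/s2.png

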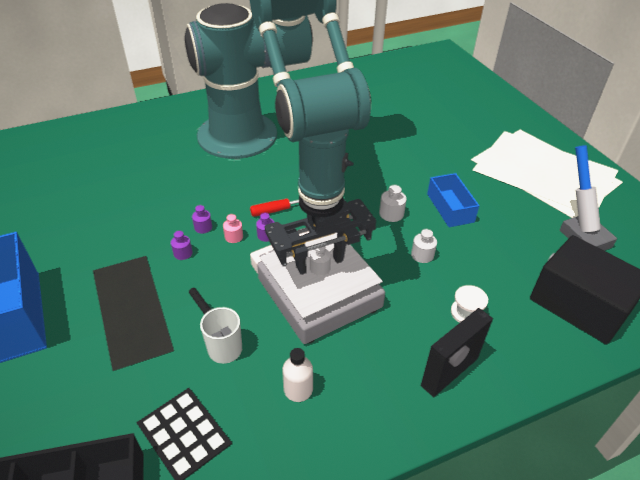

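The scene view shows the small weight standing released between the open fingers on the pan at about (320,262), with nothing else moved.

{"api": "play_rows", "payload": {"plan": "0 0 0 0 -1;0 0 0 0 -1;0 0 0 0 -1;0 0 0 0 -1;0 0 0 0 -1;0 0 -0.1 0 -1;0 0 -0.25 0 -1;0 0 -0.4 0 -1;0 0 -0.4 0 -1;-0.12 0.22 -0.4 0 -1;-0.25 0.45 -0.4 0 -1;-0.37 0.67 -0.4 0 -1;-0.49 0.9 -0.4 0 -1;-0.49 0.9 -0.4 0 -1;-0.49 0.9 -0.4 0 -1;-0.49 0.9 -0.4 0 -1"}}

```text
time_s: 8.55
eef_pos: [0.4979, -0.1995, 0.1644]
tool_rot: [1.0, -0.0, -0.001, -0.001]
contact_force: [0.2, -0.5, -3.8]
gripper_width: 0.0393
gripper_force: 25.0
```

{"api": "play_rows", "payload": {"plan": "-0.12 0.22 0 0 -1;-0.25 0.45 0 0 -1;-0.37 0.67 0 0 -1;-0.49 0.91 0 0 -1;-0.49 0.91 0 0 -1;-0.49 0.91 0 0 -1;-0.49 0.91 0.2 0 -1;-0.49 0.91 0.4 0 -1;-0.49 0.91 0.6 0 -1;-0.49 0.91 0.65 0 -1;-0.49 0.91 0.65 0 -1;-0.49 0.91 0.65 0 -1"}}

```text
time_s: 9.75
eef_pos: [0.4019, -0.3823, 0.0372]
tool_rot: [1.0, 0.001, 0.001, 0.001]
contact_force: [0.6, -0.5, -2.4]
gripper_width: 0.0396
gripper_force: 25.0
```

```bash
python3 -c "
from lib import *
go(.40,-.385,.011)"
```

```text
t 9.75 pos [ 0.4019 -0.3823  0.0372] yaw 0.001 q6 0.76 w 0.0396
units -0.009 0.013 0.131
```

{"api": "play_rows", "payload": {"plan": "0 0 0.06 0 -1;0 0 0.1 0 -1;0 0 0.13 0 -1;0 0 0.13 0 -1;0 0 0.13 0 0.6;0 0 0.13 0 0.6;0 0 0.13 0 0.6;0 0 0.13 0 0.6;0 0 0.13 0 0.6;0 0 0 0 1;0 0 -0.25 0 1;0 0 -0.5 0 1;0 0 -0.75 0 1;0.05 -0.2 -0.9 0 1;0.1 -0.4 -0.9 0 1;0.2 -0.6 -0.9 0 1;0.2 -0.85 -0.9 0 1;0.2 -1 -0.9 0 1;0.2 -1 -0.9 0 1"}}

```text
time_s: 11.65
eef_pos: [0.4399, -0.1791, 0.2156]
tool_rot: [1.0, 0.002, -0.0, -0.001]
contact_force: [-0.3, -1.9, -0.3]
gripper_width: 0.0876
gripper_force: 0.0
```

{"api": "play_rows", "payload": {"plan": "0.3 -1 0 0 1;0.3 -1 0 0 1;0.3 -1 0 0 1;0.3 -1 0 0 1;0.3 -1 0 0 1;0.3 -1 0 0 1"}}

```text
time_s: 12.25
eef_pos: [0.5009, 0.0182, 0.2156]
tool_rot: [1.0, 0.001, -0.0, 0.0]
contact_force: [-0.3, 0.4, -0.4]
gripper_width: 0.088
gripper_force: 0.0
```

{"api": "play_rows", "payload": {"plan": "0.3 -0.9 0 0 1;0.3 -0.9 0 0 1;0.3 -0.9 0 0 1;0.3 -0.9 0 0 1;0.3 -0.9 0 0 1;0.3 -0.9 0 0 1;0.3 -0.9 0 0 1;0.3 -0.9 0 0 1"}}

```text
time_s: 13.05
eef_pos: [0.5603, 0.1954, 0.2157]
tool_rot: [1.0, -0.002, -0.0, 0.0]
contact_force: [-0.2, 0.0, 0.3]
gripper_width: 0.0881
gripper_force: 0.0
```

```bash
cat > look.py <<'E'
from lib import *
np.set_printoptions(precision=4,suppress=True)
import sys
k=sys.argv[1]
P={};C={}
for n in("top","scene","wrist"):
    b,P[n]=img(n); cv2.imwrite(f"pics/{k}_{n}.png",b); m=masks(b)["grey"]
    C[n]=[cen(c) for c in blobs(m,100,4000 if n=="wrist" else 2500)]
for nm,g,z in(("small",(.4,-.385,.025),.025),("medium",(.5813,.2267,.0254),.0254),("large",(.4406,.2294,.0302),.03),("cup",(.6487,-.2334,.0445),.0445)):
    pt=min(C["top"],key=lambda c:np.linalg.norm(plane(P["top"],c,z)[:2]-g[:2]))
    ps=min(C["scene"],key=lambda c:np.linalg.norm(plane(P["scene"],c,z)[:2]-g[:2]))
    print(nm,*tri(ray(P["top"],pt),ray(P["scene"],ps)))
    pw=min(C["wrist"],key=lambda c:np.linalg.norm(plane(P["wrist"],c,z,True)[:2]-g[:2]))
    print("   wrist",pw,plane(P["wrist"],pw,z,True)[:2])
E
python3 look.py a; python3 -c "
from lib import *
go(.5813,.2267,.012)"
```

```text
small [ 0.3995 -0.3824  0.0244] 0.00046460169983912744
   wrist [617.5  31.5] [ 0.7785 -0.1332]
medium [0.5777 0.2355 0.0196] 0.007969446763585361
   wrist [292.5 190. ] [0.5816 0.226 ]
large [0.4316 0.2953 0.0222] 0.10823361985050092
   wrist [293.5 327. ] [0.4409 0.2293]
cup [ 0.6487 -0.2334  0.0445] 0.001061196589989541
   wrist [617.5  31.5] [ 0.7704 -0.1143]
t 13.2 pos [0.5604 0.1963 0.2159] yaw -0.0023 q6 1.87 w 0.0886
units 0.104 -0.152 1.02
```

{"api": "play_rows", "payload": {"plan": "0.105 -0.15 0.2 0 1;0.105 -0.15 0.4 0 1;0.105 -0.15 0.5 0 1;0.105 -0.15 0.5 0 1"}}

```text
time_s: 13.6
eef_pos: [0.5783, 0.2262, 0.1113]
tool_rot: [1.0, -0.0, -0.004, 0.001]
contact_force: [-0.2, -0.5, 0.3]
gripper_width: 0.0884
gripper_force: 0.0
```

{"api": "play_rows", "payload": {"plan": "0 0 0.2 0 1;0 0 0.35 0 1;0 0 0.45 0 1;0 0 0.52 0 1;0 0 0.52 0 1;0 0 0.52 0 -1;0 0 0.52 0 -1;0 0 0.52 0 -1;0 0 0.52 0 -1;0 0 0.52 0 -1;0 0 0.52 0 -1;0 0 0.52 0 -1;0 0 0.45 0 -1;0 0 0.25 0 -1;0 0 0 0 -1;0 0 -0.25 0 -1;0 0 -0.25 0 -1;0 0 -0.25 0 -1;0 0 -0.25 0 -1", "newtons": 30}}

```text
time_s: 15.5
eef_pos: [0.5792, 0.227, 0.1628]
tool_rot: [1.0, -0.0, -0.003, 0.001]
contact_force: [-0.7, 0.4, -5.4]
gripper_width: 0.0476
gripper_force: 30.0
```

```bash
python3 -c "
from lib import *
go(.597,-.0215,.14)"
```

```text
t 15.5 pos [0.5792 0.227  0.1628] yaw -0.0006 q6 1.9 w 0.0476
units 0.09 1.243 0.114
```

{"api": "play_rows", "payload": {"plan": "0.02 0.2 0 0 -1;0.04 0.45 0 0 -1;0.06 0.7 0 0 -1;0.08 0.9 0 0 -1;0.08 0.9 0 0 -1"}}

```text
time_s: 16.0
eef_pos: [0.5952, 0.0425, 0.1618]
tool_rot: [1.0, -0.003, -0.003, 0.001]
contact_force: [-0.7, 1.7, -5.2]
gripper_width: 0.0474
gripper_force: 30.0
```

{"api": "play_rows", "payload": {"plan": "0 0.2 0 0 -1;0 0.34 0 0 -1;0 0.34 0 0 -1;0 0.34 0.1 0 -1;0 0.34 0.15 0 -1;0 0.34 0.15 0 -1;0 0.34 0.15 0 -1;0 0.34 0.15 0 -1"}}

```text
time_s: 16.8
eef_pos: [0.5977, -0.0199, 0.136]
tool_rot: [1.0, 0.0, 0.0, -0.0]
contact_force: [-0.2, 0.7, -4.0]
gripper_width: 0.0475
gripper_force: 30.0
```

```bash
python3 -c "
from lib import *
go(.597,-.0215,.092)"
```

```text
t 16.8 pos [ 0.5977 -0.0199  0.136 ] yaw 0.0 q6 1.5 w 0.0475
units -0.003 0.008 0.22
```

{"api": "play_rows", "payload": {"plan": "0 0.008 0.1 0 -1;0 0.008 0.17 0 -1;0 0.008 0.2 0 -1;0 0.008 0.22 0 -1;0 0.008 0.235 0 -1;0 0.008 0.235 0 -1;0 0.008 0.235 0 -1;0 0.008 0.235 0 0.5;0 0.008 0.235 0 0.5;0 0.008 0.235 0 0.5;0 0.008 0.235 0 0.5;0 0.008 0.235 0 0.5;0 0.008 0.235 0 0.5;0 0.008 0.235 0 0.5;0 0.008 0.235 0 0.5;0 0.008 0.235 0 0.5;0 0.008 0.235 0 0.5;0 0.008 0.235 0 0.5;0 0.008 0.235 0 0.5;0 0.008 0.235 0 0.5"}}

```text
time_s: 18.8
eef_pos: [0.5973, -0.022, 0.0887]
tool_rot: [1.0, -0.0, -0.0, -0.0]
contact_force: [0.3, 0.1, 0.2]
gripper_width: 0.0659
gripper_force: 0.0
```

```bash
python3 - <<'E'
from lib import *
go(.48,-.385,.0125)
b,p=img("wrist"); cv2.imwrite("pics/w3.png",b)
b2,p2=img("scene"); cv2.imwrite("pics/s3.png",b2)
cv2.imwrite("pics/c3.png",np.hstack([cv2.resize(b,(400,300)),cv2.resize(b2[200:350,220:420],(400,300))]))
E
```

```text
t 18.8 pos [ 0.5973 -0.022   0.0887] yaw -0.0007 q6 1.49 w 0.0659
units -0.585 1.815 0.381
```

View pics/c3.png

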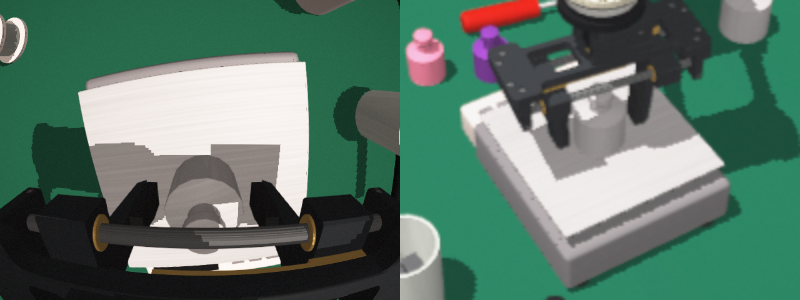

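The crops show the medium weight standing free and upright in the middle of the pan. The wrist crop has it at (205,195) and the scene crop at (600,125).

{"api": "play_rows", "payload": {"plan": "0 0 0 0 -1;0 0 0 0 -1;0 0 0 0 -1;0 0 0 0 -1;0 0 0 0 -1;0 0 -0.1 0 -1;0 0 -0.25 0 -1;0 0 -0.4 0 -1;0 0 -0.4 0 -1;-0.07 0.22 -0.4 0 -1;-0.15 0.45 -0.4 0 -1;-0.22 0.67 -0.4 0 -1;-0.3 0.9 -0.4 0 -1;-0.3 0.9 -0.4 0 -1;-0.3 0.9 -0.4 0 -1"}}

```text
time_s: 20.4
eef_pos: [0.5354, -0.2026, 0.1662]
tool_rot: [1.0, -0.002, -0.002, -0.001]
contact_force: [0.1, 0.3, -4.0]
gripper_width: 0.0474
gripper_force: 30.0
```

{"api": "play_rows", "payload": {"plan": "-0.07 0.22 0 0 -1;-0.15 0.45 0 0 -1;-0.22 0.67 0 0 -1;-0.31 0.915 0 0 -1;-0.31 0.915 0 0 -1;-0.31 0.915 0.1 0 -1;-0.31 0.915 0.3 0 -1;-0.31 0.915 0.5 0 -1;-0.31 0.915 0.65 0 -1;-0.31 0.915 0.65 0 -1;-0.31 0.915 0.65 0 -1;-0.31 0.915 0.65 0 -1"}}

```text
time_s: 21.6
eef_pos: [0.477, -0.3854, 0.0407]
tool_rot: [1.0, 0.0, 0.001, 0.001]
contact_force: [1.3, -0.9, -5.1]
gripper_width: 0.0474
gripper_force: 30.0
```

```bash
python3 -c "
from lib import *
go(.475,-.385,.016)"
```

```text
t 21.6 pos [ 0.477  -0.3854  0.0407] yaw 0.0003 q6 0.85 w 0.0474
units -0.01 -0.002 0.123
```

{"api": "play_rows", "payload": {"plan": "0 0 0.06 0 -1;0 0 0.1 0 -1;0 0 0.123 0 -1;0 0 0.123 0 -1;0 0 0.123 0 0.7;0 0 0.123 0 0.7;0 0 0.123 0 0.7;0 0 0.123 0 0.7;0 0 0.123 0 0.7;0 0 0 0 1;0 0 -0.25 0 1;0 0 -0.5 0 1;0 0 -0.75 0 1;0 -0.2 -0.9 0 1;0 -0.4 -0.9 0 1;0 -0.6 -0.9 0 1;0 -0.85 -0.9 0 1;0 -1 -0.9 0 1;0 -1 -0.9 0 1"}}

```text
time_s: 23.5
eef_pos: [0.4748, -0.1817, 0.2187]
tool_rot: [1.0, 0.002, -0.0, -0.001]
contact_force: [-0.2, 0.2, 0.1]
gripper_width: 0.0878
gripper_force: 0.0
```

{"api": "play_rows", "payload": {"plan": "-0.1 -1 0 0 1;-0.1 -1 0 0 1;-0.1 -1 0 0 1;-0.1 -1 0 0 1;-0.1 -1 0 0 1;-0.1 -1 0 0 1"}}

```text
time_s: 24.1
eef_pos: [0.4557, 0.0153, 0.2188]
tool_rot: [1.0, 0.001, 0.0, 0.0]
contact_force: [0.7, -0.0, 1.1]
gripper_width: 0.0883
gripper_force: 0.0
```

{"api": "play_rows", "payload": {"plan": "-0.1 -0.8 0 0 1;-0.1 -0.8 0 0 1;-0.1 -0.8 0 0 1;-0.1 -0.8 0 0 1;-0.1 -0.8 0 0 1;-0.1 -0.8 0 0 1;-0.1 -0.8 0 0 1;-0.1 -0.8 0 0 1"}}

```text
time_s: 24.9
eef_pos: [0.4359, 0.1734, 0.2186]
tool_rot: [1.0, -0.002, -0.0, 0.0]
contact_force: [-0.9, -0.0, 0.2]
gripper_width: 0.0883
gripper_force: 0.0
```

```bash
python3 look.py b; python3 -c "
from lib import *
go(.4409,.2293,.015)"
```

```text
small [ 0.4017 -0.3926 -0.0146] 0.0057028574394843165
   wrist [634.5  51. ] [ 0.6382 -0.1872]
medium [0.512  0.2038 0.1009] 0.03857711142215517
   wrist [267.25 208.75] [0.4389 0.2286]
large [0.512  0.2038 0.1009] 0.03857711142215517
   wrist [267.25 208.75] [0.4399 0.2278]
cup [ 0.6487 -0.2334  0.0445] 0.0010611271656600849
   wrist [634.5  51. ] [ 0.631  -0.1665]
t 25.05 pos [0.4357 0.1741 0.2187] yaw -0.0022 q6 1.9 w 0.0879
units 0.026 -0.276 1.019
```

{"api": "play_rows", "payload": {"plan": "0.025 -0.273 0.2 0 1;0.025 -0.273 0.4 0 1;0.025 -0.273 0.5 0 1;0.025 -0.273 0.5 0 1;0.025 -0.273 0.5 0 1"}}

```text
time_s: 25.55
eef_pos: [0.4405, 0.2294, 0.1189]
tool_rot: [1.0, -0.0, -0.0, 0.0]
contact_force: [-0.2, -0.5, 0.8]
gripper_width: 0.0881
gripper_force: 0.0
```

{"api": "play_rows", "payload": {"plan": "0 0 0.2 0 1;0 0 0.35 0 1;0 0 0.45 0 1;0 0 0.515 0 1;0 0 0.515 0 1;0 0 0.515 0 -1;0 0 0.515 0 -1;0 0 0.515 0 -1;0 0 0.515 0 -1;0 0 0.515 0 -1;0 0 0.515 0 -1;0 0 0.515 0 -1;0 0 0.45 0 -1;0 0 0.25 0 -1;0 0 0 0 -1;0 0 -0.25 0 -1;0 0 -0.25 0 -1;0 0 -0.25 0 -1;0 0 -0.25 0 -1", "newtons": 40}}

```text
time_s: 27.45
eef_pos: [0.4377, 0.2286, 0.1656]
tool_rot: [1.0, -0.0, -0.003, 0.001]
contact_force: [-0.1, -0.4, -8.5]
gripper_width: 0.0554
gripper_force: 40.0
```

{"api": "play_rows", "payload": {"plan": "0.2 0.25 0 0 -1;0.4 0.45 0 0 -1;0.6 0.65 0 0 -1;0.78 0.85 0 0 -1;0.78 0.85 0 0 -1"}}

```text
time_s: 27.95
eef_pos: [0.596, 0.0565, 0.1644]
tool_rot: [1.0, -0.001, -0.003, 0.001]
contact_force: [0.2, 0.9, -6.9]
gripper_width: 0.055
gripper_force: 40.0
```

{"api": "play_rows", "payload": {"plan": "0 0.2 0 0 -1;0 0.4 0 0 -1;0 0.4 0 0 -1;0 0.4 0.1 0 -1;0 0.4 0.15 0 -1;0 0.4 0.15 0 -1;0 0.4 0.15 0 -1;0 0.4 0.15 0 -1;0 0.4 0.15 0 -1"}}

```text
time_s: 28.85
eef_pos: [0.597, -0.0201, 0.1396]
tool_rot: [1.0, -0.0, 0.001, 0.0]
contact_force: [-1.1, 0.2, -7.7]
gripper_width: 0.0553
gripper_force: 40.0
```

```bash
python3 -c "
from lib import *
go(.597,-.0215,.091)"
```

```text
t 28.85 pos [ 0.597  -0.0201  0.1396] yaw -0.0 q6 1.5 w 0.0553
units 0.0 0.007 0.243
```

{"api": "play_rows", "payload": {"plan": "0 0.007 0.1 0 -1;0 0.007 0.17 0 -1;0 0.007 0.2 0 -1;0 0.007 0.215 0 -1;0 0.007 0.23 0 -1;0 0.007 0.243 0 -1;0 0.007 0.243 0 -1;0 0.007 0.243 0 0.7;0 0.007 0.243 0 0.7;0 0.007 0.243 0 0.7;0 0.007 0.243 0 0.7;0 0.007 0.243 0 0.7;0 0.007 0.243 0 0.7;0 0.007 0.243 0 0.7;0 0.007 0.243 0 0.7;0 0.007 0.243 0 0.7;0 0.007 0.243 0 0.7;0 0.007 0.243 0 0.7;0 0.007 0.243 0 0.7;0 0.007 0.243 0 0.7"}}

```text
time_s: 30.85
eef_pos: [0.5963, -0.0218, 0.0901]
tool_rot: [1.0, -0.0, 0.0, -0.0]
contact_force: [-1.0, 0.8, 0.7]
gripper_width: 0.0753
gripper_force: 0.0
```

```bash
python3 - <<'E'
from lib import *
go(.55,-.385,.016)
b,p=img("wrist")
b2,p2=img("scene"); b3,p3=img("top")
cv2.imwrite("pics/c4.png",np.hstack([cv2.resize(b,(400,300)),cv2.resize(b2[200:350,90:290],(400,300))]))
cv2.imwrite("pics/t4.png",b3);cv2.imwrite("pics/s4.png",b2)
E
```

```text
t 30.85 pos [ 0.5963 -0.0218  0.0901] yaw -0.0006 q6 1.49 w 0.0753
units -0.231 1.816 0.371
```

View pics/c4.png

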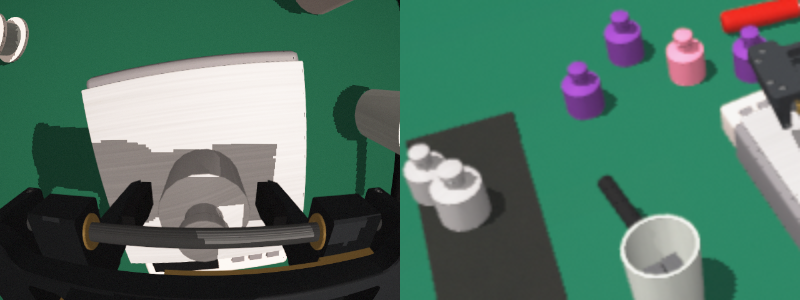

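The crops show the large weight free in the pan centre, with the small and medium weights upright on the pad at (425,170) and (460,195).

```bash
python3 - <<'E'
from lib import *
for n in("top","scene"):
    b=cv2.imread(f"pics/{n[0]}4.png");p=optics.camera_params(n)
    print(n,[(cen(c).round(),int(cv2.contourArea(c)),plane(p,cen(c),.025)[:2].round(3)) for c in blobs(masks(b)["grey"],100,3000) if plane(p,cen(c),.025)[1]<-.17 and plane(p,cen(c),.025)[1]>-.5 and plane(p,cen(c),.025)[0]<.72],
     [cen(c).round(1) for c in blobs(masks(b)["blue"],500,3000)])
E
```

```text
top [(array([496., 297.]), 899, array([ 0.455, -0.395])), (array([419., 201.]), 1072, array([ 0.654, -0.238]))] [array([127.2, 277.2])]
scene [(array([221., 335.]), 1812, array([ 0.634, -0.231])), (array([113., 292.]), 1188, array([ 0.457, -0.394]))] [array([452.5, 199.2])]
```

{"api": "play_rows", "payload": {"plan": "0 0 0 0 -1;0 0 0 0 -1;0 0 0 0 -1;0 0 0 0 -1;0 0 0 0 -1;0 0 -0.1 0 -1;0 0 -0.25 0 -1;0 0 -0.4 0 -1;0 0 -0.45 0 -1;-0.05 0.22 -0.45 0 -1;-0.1 0.45 -0.45 0 -1;-0.15 0.67 -0.45 0 -1;-0.2 0.9 -0.45 0 -1;-0.2 0.9 -0.45 0 -1;-0.2 0.9 -0.45 0 -1"}}

```text
time_s: 32.5
eef_pos: [0.5543, -0.2025, 0.1776]
tool_rot: [1.0, -0.002, -0.002, -0.001]
contact_force: [0.1, 0.9, -7.4]
gripper_width: 0.0551
gripper_force: 40.0
```

{"api": "play_rows", "payload": {"plan": "0 0.22 0 0 -1;0 0.45 0 0 -1;0 0.67 0 0 -1;0 0.92 0 0 -1;0 0.92 0 0 -1;0 0.92 0 0 -1;0 0.92 0 0 -1;0 0.92 0 0 -1"}}

```text
time_s: 33.3
eef_pos: [0.5562, -0.3837, 0.1792]
tool_rot: [1.0, 0.001, -0.001, -0.001]
contact_force: [0.3, 0.2, -8.2]
gripper_width: 0.055
gripper_force: 40.0
```

```bash
python3 - <<'E'
from lib import *
go(.55,-.385,.016)
b,p=img("wrist"); b2=cv2.imread("pics/t4.png")
cv2.imwrite("pics/c5.png",np.hstack([cv2.resize(b,(400,300)),cv2.resize(b2[230:350,440:600],(400,300))]))
cv2.imwrite("pics/w5.png",b)
E
```

```text
t 33.3 pos [ 0.5562 -0.3837  0.1792] yaw 0.0014 q6 0.93 w 0.055
units -0.031 0.007 0.816
```

View pics/c5.png

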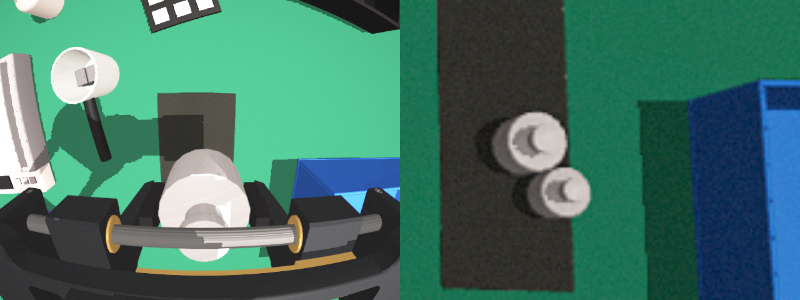

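The wrist crop shows the large weight held over the pad. The top crop shows that the small weight was knocked to the pad's right edge at about (565,190), against the medium weight at (530,145). I'll set the large one down first, then move the small one back.

{"api": "play_rows", "payload": {"plan": "0 0 0.25 0 -1;0 0 0.45 0 -1;0 0 0.6 0 -1;0 0 0.7 0 -1;0 0 0.75 0 -1;0 0 0.78 0 -1;0 0 0.785 0 -1;0 0 0.785 0 -1;0 0 0.785 0 0.8;0 0 0.785 0 0.8;0 0 0.785 0 0.8;0 0 0.785 0 0.8;0 0 0.785 0 0.8;0 0 0.7 0 0.8;0 0 0.45 0 0.8;0 0 0.2 0 0.8;-0.2 0 0 0 0.8;-0.35 0 -0.1 0 0.8;-0.5 0 -0.1 0 0.8;-0.5 0 -0.1 0 0.8"}}

```text
time_s: 35.35
eef_pos: [0.4538, -0.3863, 0.203]
tool_rot: [1.0, -0.001, 0.001, 0.001]
contact_force: [0.0, 0.0, -0.1]
gripper_width: 0.0791
gripper_force: 0.0
```

```bash
python3 - <<'E'
from lib import *
go(.435,-.42,.01)
b,p=img("wrist");cv2.imwrite("pics/w6.png",b); b2,p2=img("top"); cv2.imwrite("pics/t6.png",b2)
# knob/body circles in top view upsampled
c=cv2.resize(b2[230:350,440:600],None,fx=5,fy=5,interpolation=cv2.INTER_CUBIC)
cv2.imwrite("pics/c6.png",np.hstack([cv2.resize(b,(400,300)),cv2.resize(c,(400,300))]))
m=masks(b)["grey"]
for q in blobs(m,200,6000): print(cen(q).round(),int(cv2.contourArea(q)),plane(p,cen(q),.025,True)[:2].round(3))
E
```

```text
t 35.35 pos [ 0.4538 -0.3863  0.203 ] yaw -0.0026 q6 0.83 w 0.0791
units -0.093 0.169 0.965
[476. 475.] 438 [ 0.063 -0.611]
[559. 371.] 976 [ 0.254 -0.686]
[ 91. 293.] 382 [ 0.37  -0.123]
[334. 213.] 4456 [ 0.456 -0.395]
[326.  96.] 3775 [ 0.559 -0.388]
[146.  25.] 3869 [ 0.641 -0.22 ]
```

View pics/c6.png

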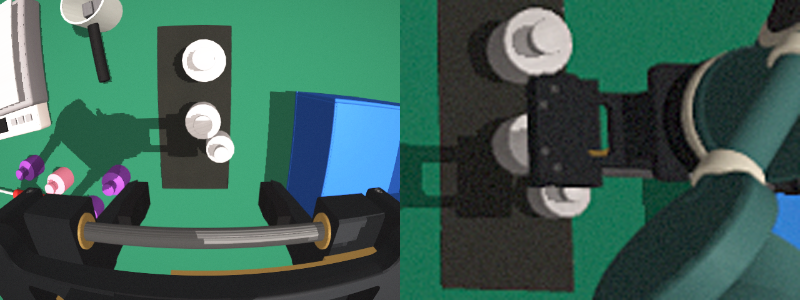

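In the wrist crop the medium weight is at (203,122), the small one at (219,149) right beside it on the pad edge, and the large one at (203,60).

```bash
python3 - <<'E'
from lib import *
b=cv2.imread("pics/w6.png");p=optics.camera_params("wrist");t=optics.camera_params("top")
q=min(blobs(masks(b)["grey"],200,6000),key=lambda c:np.linalg.norm(cen(c)-(334,213)))
def split(q,shape):
    m=np.zeros(shape[:2],np.uint8);cv2.drawContours(m,[q],-1,255,-1);d=cv2.distanceTransform(m,cv2.DIST_L2,5)
    out=[]
    for i in range(2):
        _,v,_,l=cv2.minMaxLoc(d); out.append((l,v)); cv2.circle(d,l,int(v*1.15),0,-1)
    return out
w=split(q,b.shape); print("wrist",[(l,round(v,1),plane(p,l,.023,True)[:2].round(4)) for l,v in w])
b4=cv2.imread("pics/t4.png"); q=min(blobs(masks(b4)["grey"],200,3000),key=lambda c:np.linalg.norm(cen(c)-(496,297)))
k=split(q*8,(3840,5120)); print("top",[(np.array(l)/8,round(v/8,1),plane(t,np.array(l)/8,.023)[:2].round(4)) for l,v in k])
for i in(0,1): print(tri(ray(p,w[i][0],True),ray(t,np.array(k[i][0])/8)))
E
```

```text
wrist [((325, 194), 28.6, array([ 0.4757, -0.386 ])), ((351, 236), 22.0, array([ 0.4368, -0.4096]))]
top [(array([493.5, 286.5]), 11.5, array([ 0.4767, -0.3906])), (array([504.875, 306.625]), 9.5, array([ 0.4357, -0.4126]))]
(array([ 0.47644268, -0.3866592 ,  0.03230366]), np.float64(0.002167650150226076))
(array([ 0.43643902, -0.41057423,  0.0251766 ]), np.float64(0.0030084270912977707))
```

The small weight now stands at (.436,-.411). That is still about 14 mm inside the pad edge and upright, so I'll leave it there and go to the bin.

{"api": "play_rows", "payload": {"plan": "0 -0.5 -0.2 0 1;0 -1 -0.2 0 1;0 -1 -0.2 0 1;0 -1 -0.2 0 1;0 -1 -0.2 0 1;0 -1 -0.2 0 1"}}

```text
time_s: 36.05
eef_pos: [0.4573, -0.1844, 0.2404]
tool_rot: [1.0, 0.002, 0.0, 0.0]
contact_force: [1.1, 0.9, 0.3]
gripper_width: 0.0882
gripper_force: 0.0
```

{"api": "play_rows", "payload": {"plan": "0 -1 0 0 1;0 -1 0 0 1;0 -1 0 0 1;0 -1 0 0 1;0 -1 0 0 1;0 -1 0 0 1"}}

```text
time_s: 36.65
eef_pos: [0.457, 0.0143, 0.2397]
tool_rot: [1.0, 0.001, -0.0, 0.0]
contact_force: [-0.1, -0.1, 0.3]
gripper_width: 0.088
gripper_force: 0.0
```

{"api": "play_rows", "payload": {"plan": "0 -1 0 0 1;0 -1 0 0 1;0 -1 0 0 1;0 -1 0 0 1;0 -1 0 0 1;0 -1 0 0 1"}}

```text
time_s: 37.25
eef_pos: [0.4575, 0.2132, 0.2395]
tool_rot: [1.0, -0.0, -0.0, 0.001]
contact_force: [-0.1, -0.9, 1.8]
gripper_width: 0.0879
gripper_force: 0.0
```

{"api": "play_rows", "payload": {"plan": "0 -0.7 0 0.08 1;0 -0.7 0 0.08 1;0 -0.7 0 0.08 1;0 -0.7 0 0.08 1;0 -0.7 0 0.08 1;0 -0.7 0 0.08 1;0 -0.7 0 0.08 1;0 -0.7 0 0.08 1"}}

```text
time_s: 38.05
eef_pos: [0.457, 0.3527, 0.2403]
tool_rot: [0.998, -0.064, 0.0, 0.0]
contact_force: [0.2, 0.0, -0.2]
gripper_width: 0.0882
gripper_force: 0.0
```

```bash
python3 - <<'E'
from lib import *
np.set_printoptions(precision=4,suppress=True)
go(.4725,.36,.1)
b,p=img("wrist");cv2.imwrite("pics/w7.png",b);m=masks(b)
q=max(blobs(m["blue"],500,60000),key=lambda c:-np.linalg.norm(plane(p,cen(c),.03,True)[:2]-(.4725,.36)))
h=cv2.approxPolyDP(cv2.convexHull(q),6,True)[:,0]
print([(tuple(map(int,v)),plane(p,v,.05,True)[:2]) for v in h])
h2=cv2.cvtColor(b,cv2.COLOR_BGR2HSV)
x,y,w,hh=cv2.boundingRect(q);print(x,y,w,hh)
cv2.imwrite("pics/c7.png",cv2.resize(b,(640,480)))
E
```

```text
t 38.05 pos [0.457  0.3527 0.2403] yaw -0.1284 q6 2.31 w 0.0882
units 0.072 -0.046 0.701
[((347, 130), array([0.53  , 0.3236])), ((344, 256), array([0.4122, 0.3403])), ((279, 255), array([0.4212, 0.4024])), ((276, 130), array([0.5386, 0.3867]))]
276 129 72 128
```

View pics/c7.png

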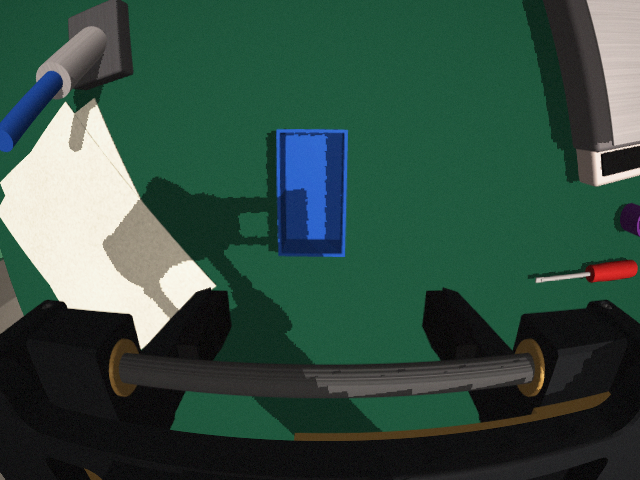

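The wrist view shows the bin squarely at (312,193), between corners (276,130) and (347,256), aligned with the fingers.

{"api": "play_rows", "payload": {"plan": "0.085 -0.064 0.25 0.005 1;0.085 -0.064 0.5 0.005 1;0.085 -0.064 0.5 0.005 1;0.085 -0.064 0.5 0.005 1"}}

```text
time_s: 38.5
eef_pos: [0.4738, 0.3637, 0.1388]
tool_rot: [0.998, -0.067, -0.002, 0.001]
contact_force: [0.6, 0.4, -0.3]
gripper_width: 0.0881
gripper_force: 0.0
```

{"api": "play_rows", "payload": {"plan": "0 0 0.25 0 1;0 0 0.4 0 1;0 0 0.55 0 1;0 0 0.625 0 1;0 0 0.625 0 1;0 0 0.625 0 -1;0 0 0.625 0 -1;0 0 0.625 0 -1;0 0 0.625 0 -1;0 0 0.625 0 -1;0 0 0.625 0 -1;0 0 0.5 0 -1;0 0 0.25 0 -1;0 0 0 0 -1;0 0 -0.2 0 -1;0 0 -0.2 0 -1;0 0 -0.2 0 -1", "newtons": 15}}

```text
time_s: 40.2
eef_pos: [0.4755, 0.3652, 0.1815]
tool_rot: [0.998, -0.067, 0.001, -0.001]
contact_force: [-0.5, -0.5, -3.1]
gripper_width: 0.064
gripper_force: 15.0
```

```bash
python3 -c "
from lib import *
go(.597,-.0215,.18)"
```

```text
t 40.2 pos [0.4755 0.3652 0.1815] yaw -0.1342 q6 2.32 w 0.064
units 0.861 1.835 0.007
```

{"api": "play_rows", "payload": {"plan": "0.1 0.23 0 0 -1;0.21 0.46 0 0 -1;0.32 0.69 0 0 -1;0.43 0.92 0 0 -1;0.43 0.92 0 0 -1"}}

```text
time_s: 40.7
eef_pos: [0.5349, 0.1654, 0.1768]
tool_rot: [0.998, -0.07, -0.002, 0.002]
contact_force: [-0.3, -0.2, -0.7]
gripper_width: 0.0636
gripper_force: 15.0
```

{"api": "play_rows", "payload": {"plan": "0.1 0.23 0 -0.09 -1;0.21 0.46 0 -0.18 -1;0.32 0.69 0 -0.27 -1;0.43 0.91 0 -0.36 -1;0.43 0.91 0 -0.45 -1;0.43 0.91 0 -0.54 -1;0.43 0.91 0 -0.63 -1;0.43 0.91 0 -0.72 -1;0.43 0.91 0 -0.81 -1;0.43 0.91 0 -0.9 -1;0.43 0.91 0 -1 -1;0.43 0.91 0 -1 -1;0.43 0.91 0 -1 -1;0.43 0.91 0 -1 -1;0.43 0.91 0 -1 -1"}}

```text
time_s: 42.2
eef_pos: [0.5963, -0.0207, 0.1796]
tool_rot: [0.753, 0.658, -0.0, -0.0]
contact_force: [-0.1, -0.5, -2.0]
gripper_width: 0.0638
gripper_force: 15.0
```

```bash
python3 -c "
from lib import *
go(.597,-.0215,.095)"
```

```text
t 42.2 pos [ 0.5963 -0.0207  0.1796] yaw 1.4352 q6 0.06 w 0.0638
units -0.003 0.004 0.423
```

{"api": "play_rows", "payload": {"plan": "0 0 0.15 -0.087 -1;0 0 0.3 -0.087 -1;0 0 0.38 -0.087 -1;0 0 0.41 -0.087 -1;0 0 0.425 -0.087 -1;0 0 0.425 -0.087 -1;0 0 0.425 -0.087 -1;0 0 0.425 -0.087 1;0 0 0.425 -0.087 1;0 0 0.425 -0.087 1;0 0 0.425 -0.087 1;0 0 0.425 -0.087 1;0 0 0.35 -0.087 1;0 0 0.2 -0.087 1;0 0 0 -0.087 1;0 0 -0.25 -0.087 1;0 0 -0.4 -0.087 1"}}

```text
time_s: 43.9
eef_pos: [0.598, -0.021, 0.2658]
tool_rot: [0.706, 0.708, 0.002, 0.002]
contact_force: [0.1, -1.1, 0.6]
gripper_width: 0.0878
gripper_force: 0.0
```

```bash
python3 - <<'E'
from lib import *
go(.58,-.25,.26)
b,p=img("scene");b2,p2=img("top");cv2.imwrite("pics/t8.png",b2);cv2.imwrite("pics/s8.png",b)
for n,bb,pp in(("scene",b,p),("top",b2,p2)):
    for q in blobs(masks(bb)["blue"],300,6000):
        h=cv2.approxPolyDP(cv2.convexHull(q),4,True)[:,0]
        print(n,cen(q).round(1),[plane(pp,v,.129)[:2].round(3) for v in h])
E
```

```text
t 43.9 pos [ 0.598  -0.021   0.2658] yaw 1.5733 q6 -0.08 w 0.0878
units -1.145 -0.093 0.029
scene [ 23.  296.5] [array([ 0.336, -0.527]), array([ 0.46 , -0.497]), array([ 0.628, -0.498]), array([ 0.627, -0.564]), array([ 0.335, -0.555])]
scene [320.6 257.8] [array([0.568, 0.038]), array([0.624, 0.04 ]), array([0.665, 0.018]), array([ 0.666, -0.095]), array([ 0.613, -0.094]), array([ 0.568, -0.079])]
scene [583.1 167.1] [array([0.53 , 0.659]), array([0.653, 0.559]), array([0.65 , 0.543]), array([0.529, 0.635])]
top [294.2 212. ] [array([0.628, 0.01 ]), array([0.568, 0.019]), array([0.57 , 0.038]), array([0.627, 0.037])]
```

{"api": "play_rows", "payload": {"plan": "-1 -0.14 0 0.09 1;-1 -0.14 0 0.18 1;-1 -0.14 0 0.27 1;-1 -0.14 0 0.36 1;-1 -0.14 0 0.45 1;-1 -0.14 0 0.54 1;-1 -0.14 0 0.63 1;-1 -0.14 0 0.72 1;-1 -0.14 0 0.81 1;-1 -0.14 0 0.875 1;-1 -0.14 0 0.875 1;-1 -0.14 0 0.875 1;-1 -0.14 0 0.875 1;-1 -0.14 0 0.875 1"}}

```text
time_s: 45.4
eef_pos: [0.5689, -0.2209, 0.26]
tool_rot: [0.995, 0.1, -0.0, -0.0]
contact_force: [-0.0, -0.4, 0.8]
gripper_width: 0.0881
gripper_force: 0.0
```

```bash
python3 - <<'E'
from lib import *
np.set_printoptions(precision=4,suppress=True)
go(.570,-.249,.045)
b,p=img("wrist");cv2.imwrite("pics/w9.png",b)
V=masks(b)["V"];S=masks(b)["S"]
for q in blobs((V<60)&(S<150),300,20000):
    bx=cv2.boxPoints(cv2.minAreaRect(q)); 
    print(cen(q).round(),int(cv2.contourArea(q)),[plane(p,v,.055,True)[:2] for v in bx])
for q in blobs(masks(b)["grey"],500,20000): print("grey",cen(q).round(),cv2.contourArea(q),plane(p,cen(q),.06,True)[:2])
E
```

```text
t 45.4 pos [ 0.5689 -0.2209  0.26  ] yaw 0.2 q6 0.96 w 0.0881
units -0.023 0.139 1.075
[123. 246.] 1053 [array([0.4666, 0.0318]), array([0.4942, 0.0291]), array([ 0.5041, -0.0446]), array([ 0.4784, -0.0437])]
[354. 208.] 1195 [array([ 0.6106, -0.2323]), array([ 0.6137, -0.2471]), array([ 0.5368, -0.2646]), array([ 0.5337, -0.2489])]
[580.  75.] 11274 [array([ 0.8316, -0.3721]), array([ 0.9225, -0.5471]), array([ 0.728, -0.581]), array([ 0.6725, -0.4038])]
[467.  50.] 7222 [array([ 0.7913, -0.2685]), array([ 0.8321, -0.3528]), array([ 0.7214, -0.3829]), array([ 0.6879, -0.2978])]
grey [434. 377.] 2005.5 [ 0.3969 -0.3886]
grey [469. 246.] 2533.0 [ 0.5627 -0.3729]
grey [356. 130.] 4611.0 [ 0.6483 -0.2335]
grey [289.  11.] 801.0 [ 0.7494 -0.1501]
grey [24. 20.] 1663.5 [0.7363 0.1781]
```

View pics/w9.png

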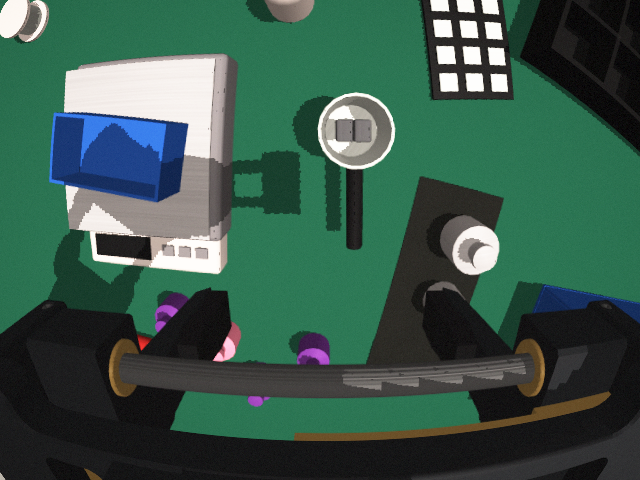

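The wrist view shows the cup mouth at (356,130) with two cores visible and its handle running down to (354,248). The bin sits on the pan at (120,155), and the large weight on the pad at (469,246).

{"api": "play_rows", "payload": {"plan": "-0.02 0.141 0.25 -0.006 1;-0.02 0.141 0.5 -0.006 1;-0.02 0.141 0.5 -0.006 1;-0.02 0.141 0.5 -0.006 0.2;-0.02 0.141 0.5 -0.006 0.2;-0.02 0.141 0.5 -0.006 0.2"}}

```text
time_s: 46.05
eef_pos: [0.5727, -0.25, 0.1634]
tool_rot: [0.995, 0.104, 0.002, 0.001]
contact_force: [-0.5, -0.1, 0.4]
gripper_width: 0.0663
gripper_force: 0.0
```

{"api": "play_rows", "payload": {"plan": "0 0 0.2 0 0.2;0 0 0.4 0 0.2;0 0 0.55 0 0.2;0 0 0.62 0 0.2;0 0 0.62 0 0.2;0 0 0.62 0 0.2;0 0 0.62 0 -1;0 0 0.62 0 -1;0 0 0.62 0 -1;0 0 0.62 0 -1;0 0 0.62 0 -1;0 0 0.62 0 -1;0 0 0.62 0 -1;0 0 0.62 0 -1", "newtons": 6}}

```text
time_s: 47.45
eef_pos: [0.5706, -0.2495, 0.0363]
tool_rot: [0.995, 0.104, -0.0, -0.0]
contact_force: [-1.5, 0.9, 2.8]
gripper_width: 0.0152
gripper_force: 5.7
```

```bash
python3 -c "
from lib import *
go(.5697,-.2495,.036);print(monitor.observe()['contact_force'])"
```

```text
t 47.45 pos [ 0.5706 -0.2495  0.0363] yaw 0.2083 q6 0.91 w 0.0152
units -0.004 -0.001 0.001
[-1.49670388  0.87124915  2.79341613]
```

{"api": "play_rows", "payload": {"plan": "0.02 0 -0.035 0 -1;0.04 0 -0.07 0 -1;0.065 0 -0.1 0 -1;0.09 0 -0.135 0 -1;0.12 0 -0.165 0 -1;0.15 0 -0.19 0 -1;0.18 0 -0.217 0 -1;0.21 0 -0.24 0 -1;0.21 0 -0.24 0 -1"}}

```text
time_s: 48.35
eef_pos: [0.6134, -0.2408, 0.0851]
tool_rot: [0.995, 0.104, 0.001, 0.0]
contact_force: [0.9, -0.4, -0.9]
gripper_width: 0.0148
gripper_force: 6.0
```

```bash
python3 - <<'E'
from lib import *
go(.5697,-.2495,.036)
print(monitor.observe()['contact_force'])
b,p=img("scene");b2,p2=img("wrist");cv2.imwrite("pics/s10.png",b)
cv2.imwrite("pics/c10.png",np.hstack([cv2.resize(b[200:400,110:377],(400,300)),cv2.resize(b2,(400,300))]))
E
```

```text
t 48.35 pos [ 0.6134 -0.2408  0.0851] yaw 0.2087 q6 0.95 w 0.0148
units -0.223 -0.002 0.245
[ 0.87125068 -0.3710088  -0.94077406]
```

View pics/c10.png

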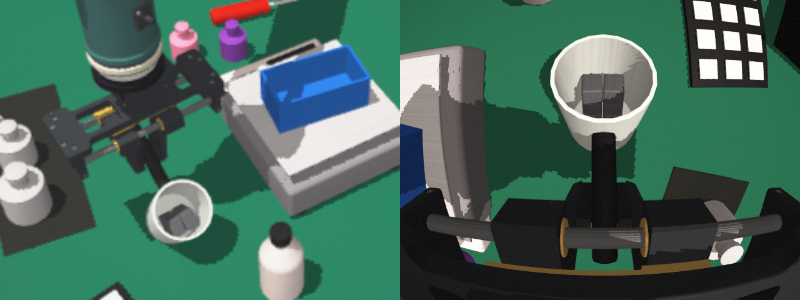

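The crops show the cup tipped about 30° on its far foot edge, mouth away from the gripper, with the cores inside at about (180,220). The grip hinges as planned.

{"api": "play_rows", "payload": {"plan": "0.03 0 -0.02 0 -1;0.07 0 -0.04 0 -1;0.11 0 -0.057 0 -1;0.147 0 -0.07 0 -1;0.19 0 -0.082 0 -1;0.23 0 -0.092 0 -1;0.27 0 -0.1 0 -1;0.31 0 -0.106 0 -1;0.35 0 -0.112 0 -1;0.36 0 -0.13 0 -1;0.36 0 -0.16 0 -1;0.36 0 -0.22 0 -1;0.36 0 -0.3 0 -1;0.36 0 -0.4 0 -1;0.36 0 -0.55 0 -1;0.36 0 -0.7 0 -1;0.36 0 -0.8 0 -1;0.36 0 -0.8 0 -1;0.36 0 -0.8 0 -1", "newtons": 5}}

```text
time_s: 50.35
eef_pos: [0.6823, -0.2261, 0.2456]
tool_rot: [0.995, 0.104, 0.001, 0.0]
contact_force: [-0.5, 0.0, -3.9]
gripper_width: 0.0154
gripper_force: 5.0
```

{"api": "play_rows", "payload": {"plan": "0 0 0 0 -1;0 0 0 0 -1;0 0 0 0 -1", "newtons": 60}}

```text
time_s: 50.65
eef_pos: [0.6814, -0.2256, 0.2422]
tool_rot: [0.995, 0.104, -0.001, -0.001]
contact_force: [0.5, -0.6, -3.4]
gripper_width: 0.0139
gripper_force: 60.0
```

```bash
python3 - <<'E'
from lib import *
np.set_printoptions(precision=4,suppress=True)
go(.5697,-.2495,.036); s=monitor.observe()
print(s['contact_force'],s['moment'])
P={}
for n in("scene","top","wrist"):
    b,p=img(n);cv2.imwrite(f"pics/{n}11.png",b)
    for q in blobs(masks(b)["grey"],500,20000):
        w=plane(p,cen(q),.15,n=="wrist")
        if np.linalg.norm(w[:2]-s["eef_pos"][:2])<.1: print(n,cen(q).round(1),int(cv2.contourArea(q)),w,np.round(cv2.minAreaRect(q)[1:],1) if 0 else cv2.minAreaRect(q)); P[n]=ray(p,cen(q),n=="wrist")
if "scene" in P and "wrist" in P: print(tri(P["scene"],P["wrist"]))
if "scene" in P and "top" in P: print(tri(P["scene"],P["top"]))
E
```

```text
t 50.65 pos [ 0.6814 -0.2256  0.2422] yaw 0.2082 q6 1.01 w 0.0139
units -0.571 0.001 1.031
[ 0.508  -0.5543 -3.4114] [ 0.0135  0.1292 -0.0337]
scene [233.2 310.6] 2077 [ 0.6892 -0.212   0.15  ] ((233.19998168945312, 310.60003662109375), (59.92662048339844, 46.51021194458008), 26.56505012512207)
wrist [328.5 202.2] 17122 [ 0.7105 -0.2219  0.15  ] ((328.53973388671875, 202.1657257080078), (176.54519653320312, 141.07907104492188), 88.63607025146484)
(array([ 0.7183, -0.2189,  0.1875]), np.float64(0.0026229050241184694))
```

{"api": "play_rows", "payload": {"plan": "0 0 -0.15 0 -1;0 0 -0.24 0 -1;-0.07 -0.15 -0.24 0 -1;-0.15 -0.3 -0.24 0.03 -1;-0.22 -0.45 -0.24 0.06 -1;-0.3 -0.6 -0.24 0.09 -1;-0.37 -0.75 -0.24 0.12 -1;-0.45 -0.9 -0.24 0.1325 -1;-0.45 -0.9 -0.24 0.1325 -1;-0.45 -0.9 -0.24 0.1325 -1"}}

```text
time_s: 51.8
eef_pos: [0.5569, -0.068, 0.2925]
tool_rot: [1.0, 0.001, 0.001, 0.0]
contact_force: [0.4, -0.1, -1.7]
gripper_width: 0.0137
gripper_force: 60.0
```

```bash
python3 -c "
from lib import *
go(.518,-.0215,.29)"
```

```text
t 51.8 pos [ 0.5569 -0.068   0.2925] yaw 0.0016 q6 1.4 w 0.0137
units -0.194 -0.233 0.013
```

{"api": "play_rows", "payload": {"plan": "-0.194 -0.233 0 0 -1;-0.194 -0.233 0 0 -1;-0.194 -0.233 0 0 -1;-0.194 -0.233 0.15 0 -1;-0.194 -0.233 0.3 0 -1;-0.194 -0.233 0.335 0 -1;-0.194 -0.233 0.335 0 -1;-0.194 -0.233 0.335 0 -1;-0.194 -0.233 0.335 0 -1;-0.194 -0.233 0.335 0 -1"}}

```text
time_s: 52.8
eef_pos: [0.5193, -0.022, 0.2268]
tool_rot: [1.0, 0.0, 0.001, 0.0]
contact_force: [-0.4, 0.2, -3.0]
gripper_width: 0.0136
gripper_force: 60.0
```

```bash
python3 - <<'E'
from lib import *
go(.518,-.0215,.2155); print(monitor.observe()["contact_force"])
b,p=img("scene");b2,_=img("wrist")
cv2.imwrite("pics/c12.png",np.hstack([cv2.resize(b[160:340,210:450],(400,300)),cv2.resize(b2,(400,300))]));cv2.imwrite("pics/s12.png",b);cv2.imwrite("pics/w12.png",b2)
E
```

```text
t 52.8 pos [ 0.5193 -0.022   0.2268] yaw 0.0 q6 1.48 w 0.0136
units -0.007 -0.003 0.057
[-0.38458133  0.24973104 -2.98757916]
```

View pics/c12.png

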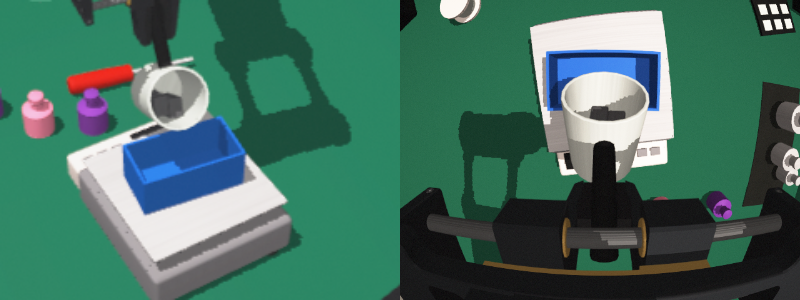

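The crops show the cup tilted about 52° with its mouth above the bin and the cores inside. The bin is squarely on the pan underneath.

{"api": "play_rows", "payload": {"plan": "0 0 0.02 0 -1;0 0 0.04 0 -1;0 0 0.055 0 -1;0.03 0 0.048 0 -1;0.06 0 0.04 0 -1;0.09 0 0.033 0 -1;0.125 0 0.027 0 -1;0.155 0 0.025 0 -1;0.19 0 0.023 0 -1;0.22 0 0.022 0 -1;0.255 0 0.022 0 -1;0.255 0 0.022 0 -1;0.255 0 0.022 0 -1", "newtons": 5}}

```text
time_s: 54.2
eef_pos: [0.5696, -0.0218, 0.2207]
tool_rot: [1.0, 0.0, 0.0, 0.0]
contact_force: [-0.1, 0.6, -2.2]
gripper_width: 0.0156
gripper_force: 5.0
```

```bash
cat > st.py <<'E'
from lib import *
np.set_printoptions(precision=3,suppress=True)
s=monitor.observe(); print(s["time_s"],s["eef_pos"],s["contact_force"],s["moment"],s["gripper_force"])
P=np.array([s["eef_pos"][0],s["eef_pos"][2]+.019])
for sink in(.002,.006,.010):
    v=np.array([.565,.131-sink])-P; d=np.linalg.norm(v); a=np.arctan2(v[1],v[0])
    R=.112; print("sink",sink,"dist",d.round(4),"theta",np.degrees(-a-np.arctan2(np.sqrt(max(d*d-R*R,0)),R)*-1).round(1) if 0 else (np.degrees(-a)-np.degrees(np.arctan2(np.sqrt(max(d*d-R*R,0)),R))).round(1),"lever",np.sqrt(max(d*d-R*R,0)).round(4))
E
python3 st.py
```

```text
54.2 [ 0.57  -0.022  0.221] [-0.065  0.573 -2.223] [-0.093 -0.017 -0.016] 4.999991983640939
sink 0.002 dist 0.1108 theta 92.4 lever 0.0
sink 0.006 dist 0.1148 theta 79.6 lever 0.0254
sink 0.01 dist 0.1188 theta 72.7 lever 0.0397
```

{"api": "play_rows", "payload": {"plan": "0.03 0 0.005 0 -1;0.06 0 0.012 0 -1;0.09 0 0.018 0 -1;0.12 0 0.022 0 -1;0.14 0 0.028 0 -1;0.16 0 0.035 0 -1;0.16 0 0.035 0 -1;0.16 0 0.035 0 -1"}}

```text
time_s: 55.0
eef_pos: [0.6015, -0.0217, 0.2137]
tool_rot: [1.0, 0.0, 0.0, 0.0]
contact_force: [0.1, -1.2, -1.8]
gripper_width: 0.0157
gripper_force: 5.0
```

```bash
python3 st.py; python3 - <<'E'
from lib import *
for n in("scene","wrist","top"):
    b,p=img(n);cv2.imwrite(f"pics/{n}13.png",b)
    q=[c for c in blobs(masks(b)["blue"],100,9000)]
    for c in q: print(n,cen(c).round(),int(cv2.contourArea(c)),cv2.boundingRect(c))
E
```

```text
55.0 [ 0.601 -0.022  0.214] [ 0.087 -1.239 -1.811] [ 0.039  0.001 -0.038] 5.000024624168873
sink 0.002 dist 0.11 theta 109.4 lever 0.0
sink 0.006 dist 0.1137 theta 98.7 lever 0.0198
sink 0.01 dist 0.1175 theta 90.4 lever 0.0357
scene [ 23. 296.] 4490 (0, 232, 47, 130)
scene [320. 259.] 1866 (284, 231, 73, 58)
scene [583. 167.] 407 (576, 145, 14, 45)
wrist [325. 245.] 8305 (234, 194, 183, 103)
top [597. 316.] 8440 (555, 262, 85, 108)
top [342. 216.] 230 (335, 204, 14, 24)
top [294. 212.] 205 (287, 203, 14, 19)
top [  6. 195.] 159 (0, 188, 16, 17)
```

```bash
cat > tilt.py <<'E'
from lib import *
import sys
def fproj(p,X):
    T=np.array(p["T"]);c=T[:3,:3].T@(np.asarray(X)-T[:3,3]);t=np.arctan2(np.hypot(c[0],c[1]),c[2]);k=t/np.hypot(c[0],c[1]);K=p["K"]
    return np.array([K[0,0]*c[0]*k+K[0,2],K[1,1]*c[1]*k+K[1,2]])
s=monitor.observe();b=cv2.imread(sys.argv[1]);p=optics.camera_params("wrist");m=masks(b)
P=s["eef_pos"]+[0,0,.019]
for th in range(50,121,10):
    t=np.radians(th)
    f=lambda X,Z:fproj(p,P+np.array([X*np.cos(t)+Z*np.sin(t),0,-X*np.sin(t)+Z*np.cos(t)])).round(0).astype(int).tolist()
    print(th,"uprim",f(.046,.025),"lowlip",f(.114,.025),"footup",f(.049,-.055))
u=int(sys.argv[2]);H,S,V=m["H"],m["S"],m["V"]
cl=["B" if m["blue"][y,u] else "k" if V[y,u]<60 and S[y,u]<120 else "w" if S[y,u]<60 else "g" for y in range(480)]
o=[];st=0
for y in range(1,481):
    if y==480 or cl[y]!=cl[st]:
        if y-st>2: o.append((cl[st],st,y-1,int(np.median(V[st:y,u]))))
        st=y
print(o)
E
python3 tilt.py pics/w12.png 326 | tail -1; for u in 300 326 350; do python3 tilt.py pics/wrist13.png $u | tail -1; done;  python3 tilt.py pics/wrist13.png 326
```

```text
[('g', 0, 20, 110), ('w', 21, 79, 246), ('B', 80, 113, 238), ('w', 115, 170, 245), ('k', 171, 180, 55), ('k', 182, 187, 56), ('k', 189, 191, 56), ('w', 192, 225, 242), ('k', 226, 368, 18), ('w', 369, 393, 78), ('w', 395, 397, 64), ('k', 398, 419, 18), ('g', 420, 440, 110), ('k', 441, 479, 22)]
[('g', 0, 115, 109), ('w', 116, 193, 246), ('B', 194, 212, 93), ('w', 213, 291, 169), ('k', 292, 373, 20), ('k', 376, 380, 57), ('w', 381, 392, 62), ('g', 398, 412, 108), ('g', 414, 440, 146), ('k', 441, 479, 20)]
[('g', 0, 111, 109), ('w', 112, 193, 247), ('B', 194, 212, 92), ('w', 213, 266, 176), ('k', 270, 276, 11), ('k', 278, 281, 13), ('k', 283, 286, 14), ('k', 288, 297, 14), ('k', 299, 368, 15), ('w', 369, 376, 72), ('w', 382, 391, 62), ('g', 398, 440, 110), ('k', 441, 479, 20)]
[('g', 0, 109, 108), ('w', 110, 193, 248), ('B', 194, 214, 91), ('w', 215, 291, 175), ('k', 292, 350, 17), ('k', 352, 368, 13), ('w', 369, 396, 101), ('g', 398, 440, 111), ('k', 441, 479, 21)]
50 uprim [324, 200] lowlip [325, 100] footup [325, 282]
60 uprim [324, 206] lowlip [325, 126] footup [325, 303]
70 uprim [324, 214] lowlip [325, 153] footup [325, 325]
80 uprim [324, 225] lowlip [325, 180] footup [325, 346]
90 uprim [324, 237] lowlip [325, 208] footup [325, 368]
100 uprim [324, 251] lowlip [325, 236] footup [325, 389]
110 uprim [325, 266] lowlip [325, 264] footup [325, 409]
120 uprim [325, 282] lowlip [325, 292] footup [325, 430]
[('g', 0, 111, 109), ('w', 112, 193, 247), ('B', 194, 212, 92), ('w', 213, 266, 176), ('k', 270, 276, 11), ('k', 278, 281, 13), ('k', 283, 286, 14), ('k', 288, 297, 14), ('k', 299, 368, 15), ('w', 369, 376, 72), ('w', 382, 391, 62), ('g', 398, 440, 110), ('k', 441, 479, 20)]
```

{"api": "play_rows", "payload": {"plan": "0.03 0 0.015 0 -1;0.06 0 0.03 0 -1;0.08 0 0.045 0 -1;0.1 0 0.06 0 -1;0.1 0 0.06 0 -1;0.1 0 0.06 0 -1"}}

```text
time_s: 55.75
eef_pos: [0.6216, -0.0216, 0.2017]
tool_rot: [1.0, 0.0, 0.0, -0.0]
contact_force: [0.6, 1.0, -0.6]
gripper_width: 0.0156
gripper_force: 5.0
```

```bash
cat > chk.py <<'E'
from lib import *
import sys,subprocess
k=sys.argv[1]
for n in("wrist","scene"):
    b,p=img(n);cv2.imwrite(f"pics/{n}{k}.png",b)
    for c in blobs(masks(b)["blue"],600,9000):
        if n=="scene" and 250<cen(c)[0]<400 or n=="wrist" and 200<cen(c)[0]<450:
            print(n,cv2.boundingRect(c))
            h=cv2.approxPolyDP(cv2.convexHull(c),4,True)[:,0]; print([plane(p,v,.127,n=="wrist")[:2].round(3).tolist() for v in h])
E
python3 st.py; python3 chk.py 14; for u in 310 340; do python3 tilt.py pics/wrist14.png $u|tail -1; done; python3 tilt.py pics/wrist14.png 340|head -6|tail -3
```

```text
55.75 [ 0.622 -0.022  0.202] [ 0.576  0.961 -0.552] [0.168 0.011 0.025] 5.005515823722817
sink 0.002 dist 0.1077 theta 121.7 lever 0.0
sink 0.006 dist 0.1112 theta 120.6 lever 0.0
sink 0.01 dist 0.1146 theta 107.3 lever 0.0244
wrist (233, 222, 186, 99)
[[0.63, -0.081], [0.573, -0.081], [0.573, 0.037], [0.63, 0.037], [0.642, 0.027], [0.642, -0.07]]
scene (284, 232, 73, 57)
[[0.572, 0.039], [0.629, 0.038], [0.669, 0.014], [0.666, -0.095], [0.613, -0.095], [0.568, -0.079]]
[('g', 0, 136, 108), ('w', 138, 221, 197), ('B', 222, 245, 92), ('w', 247, 297, 177), ('k', 298, 303, 24), ('k', 305, 352, 16), ('w', 353, 364, 250), ('k', 365, 369, 42), ('k', 371, 378, 55), ('w', 382, 390, 63), ('w', 392, 396, 61), ('g', 398, 440, 108), ('k', 441, 479, 21)]
[('g', 0, 133, 109), ('w', 134, 221, 199), ('B', 222, 245, 92), ('w', 247, 292, 182), ('k', 296, 300, 14), ('k', 306, 356, 18), ('w', 357, 364, 253), ('k', 365, 368, 43), ('w', 369, 392, 93), ('w', 394, 396, 61), ('g', 398, 430, 107), ('g', 432, 440, 99), ('k', 441, 479, 20)]
80 uprim [324, 225] lowlip [325, 180] footup [325, 346]
90 uprim [324, 237] lowlip [325, 208] footup [325, 368]
100 uprim [325, 251] lowlip [325, 236] footup [325, 389]
```

{"api": "play_rows", "payload": {"plan": "0.02 0 0.015 0 -1;0.04 0 0.03 0 -1;0.05 0 0.04 0 -1;0.05 0 0.04 0 -1"}}

```text
time_s: 56.25
eef_pos: [0.631, -0.0218, 0.1931]
tool_rot: [1.0, 0.0, -0.001, 0.0]
contact_force: [-1.3, 0.6, 0.5]
gripper_width: 0.0158
gripper_force: 5.0
```

{"api": "play_rows", "payload": {"plan": "0 0 0 0 -1;0 0 0 0 -1;0 0 0 0 -1;-0.02 0 -0.05 0 -1;-0.05 0 -0.1 0 -1;-0.05 0 -0.1 0 -1;-0.05 0 -0.1 0 -1;-0.05 0 -0.1 0 -1;-0.05 0 -0.1 0 -1", "newtons": 60}}

```text
time_s: 57.15
eef_pos: [0.6209, -0.0217, 0.2133]
tool_rot: [1.0, 0.0, -0.0, -0.0]
contact_force: [-0.1, -0.3, -3.0]
gripper_width: 0.0145
gripper_force: 60.0
```

```bash
python3 st.py|head -1; python3 chk.py 15; for u in 310 340; do python3 tilt.py pics/wrist15.png $u|tail -1; done; python3 tilt.py pics/wrist15.png 340|head -8|tail -4
```

```text
57.15 [ 0.621 -0.022  0.213] [-0.117 -0.262 -2.976] [ 0.029 -0.074  0.01 ] 59.99219382181764
scene (284, 230, 73, 58)
[[0.567, 0.039], [0.627, 0.039], [0.667, 0.015], [0.664, -0.094], [0.611, -0.094], [0.566, -0.078]]
[('g', 0, 136, 109), ('w', 137, 218, 204), ('B', 219, 254, 116), ('w', 255, 299, 178), ('k', 300, 302, 14), ('k', 304, 341, 19), ('w', 342, 364, 177), ('k', 365, 373, 50), ('k', 376, 378, 57), ('w', 381, 393, 64), ('w', 398, 403, 248), ('g', 404, 423, 109), ('g', 425, 440, 102), ('k', 441, 479, 20)]
[('g', 0, 132, 109), ('w', 133, 218, 233), ('B', 219, 241, 92), ('k', 243, 253, 55), ('w', 254, 297, 183), ('k', 298, 344, 20), ('w', 345, 364, 176), ('k', 365, 368, 43), ('w', 369, 395, 101), ('w', 398, 403, 253), ('g', 404, 440, 108), ('k', 441, 479, 21)]
90 uprim [324, 237] lowlip [325, 208] footup [325, 368]
100 uprim [325, 251] lowlip [325, 236] footup [325, 389]
110 uprim [325, 266] lowlip [325, 264] footup [325, 409]
120 uprim [325, 282] lowlip [325, 292] footup [325, 429]
```

A dark band at (340,248) shows a core sliding out at the lip. The cup is at about 106°, so I'll shake it gently over the bin with the grip clamped.

{"api": "play_rows", "payload": {"plan": "-0.03 0 -0.04 0 -1;-0.1 0 -0.06 0 -1;0 0 -0.05 0 -1;-0.12 0 -0.06 0 -1;0 0 -0.05 0 -1;-0.12 0 -0.06 0 -1;0 0 -0.05 0 -1;-0.12 0 -0.06 0 -1;0 0 -0.05 0 -1;-0.12 0 -0.06 0 -1;0 0 -0.05 0 -1;-0.12 0 -0.06 0 -1;0 0 -0.05 0 -1;-0.12 0 -0.06 0 -1;0 0 -0.05 0 -1;-0.05 0 -0.05 0 -1;-0.05 0 -0.05 0 -1;-0.05 0 -0.05 0 -1;-0.05 0 -0.05 0 -1;-0.05 0 -0.05 0 -1"}}

```text
time_s: 59.25
eef_pos: [0.6112, -0.0218, 0.2243]
tool_rot: [1.0, 0.0, 0.0, 0.0]
contact_force: [-0.3, 0.4, -2.4]
gripper_width: 0.0143
gripper_force: 60.0
```

```bash
python3 st.py|head -1; python3 chk.py 16; for u in 300 310 325 340 350; do python3 tilt.py pics/wrist16.png $u|tail -1|cut -c1-220; done; python3 tilt.py pics/wrist16.png 340|head -8|tail -4
```

```text
59.25 [ 0.611 -0.022  0.224] [-0.253  0.418 -2.401] [ 0.003 -0.074  0.033] 59.98754287138581
scene (284, 232, 73, 56)
[[0.572, 0.039], [0.629, 0.038], [0.667, 0.015], [0.664, -0.094], [0.611, -0.094], [0.568, -0.079]]
[('g', 0, 127, 109), ('w', 128, 203, 245), ('B', 204, 222, 92), ('w', 223, 226, 63), ('w', 233, 235, 61), ('k', 236, 239, 52), ('B', 240, 254, 131), ('w', 256, 291, 171), ('k', 292, 319, 18), ('k', 324, 373, 23), ('w', 3
[('g', 0, 125, 110), ('w', 126, 203, 246), ('B', 204, 222, 92), ('k', 223, 237, 54), ('B', 242, 254, 132), ('w', 256, 299, 178), ('k', 300, 340, 20), ('w', 341, 364, 178), ('k', 365, 374, 52), ('k', 376, 378, 56), ('w', 
[('g', 0, 123, 110), ('w', 124, 203, 247), ('B', 204, 222, 91), ('k', 223, 230, 53), ('B', 239, 254, 133), ('w', 256, 289, 182), ('k', 290, 292, 13), ('k', 294, 346, 23), ('w', 347, 364, 182), ('k', 365, 368, 42), ('w', 
[('g', 0, 122, 110), ('w', 123, 203, 248), ('B', 204, 222, 92), ('w', 232, 234, 62), ('B', 244, 251, 197), ('k', 252, 254, 40), ('w', 255, 297, 183), ('k', 298, 343, 19), ('w', 344, 364, 207), ('k', 365, 368, 42), ('w', 
[('g', 0, 120, 109), ('w', 121, 203, 249), ('B', 204, 222, 92), ('w', 223, 229, 104), ('w', 232, 243, 98), ('B', 244, 255, 209), ('w', 256, 291, 253), ('k', 292, 308, 19), ('k', 310, 368, 18), ('w', 369, 395, 100), ('w',
90 uprim [324, 237] lowlip [325, 208] footup [325, 368]
100 uprim [324, 251] lowlip [325, 236] footup [325, 389]
110 uprim [325, 266] lowlip [325, 264] footup [325, 409]
120 uprim [325, 282] lowlip [325, 292] footup [325, 430]
```

{"api": "play_rows", "payload": {"plan": "-0.07 0 0 0 -1;0.04 0 0.01 0 -1;-0.08 0 0 0 -1;0.04 0 0.01 0 -1;-0.08 0 0 0 -1;0.04 0 0.01 0 -1;-0.08 0 0 0 -1;0.04 0 0.01 0 -1;-0.08 0 0 0 -1;0.04 0 0.01 0 -1;-0.08 0 0 0 -1;0.04 0 0.01 0 -1;-0.08 0 0 0 -1;0.04 0 0.01 0 -1;-0.08 0 0 0 -1;0 0 0 0 -1;0 0 0 0 -1;0 0 0 0 -1"}}

```text
time_s: 61.15
eef_pos: [0.6107, -0.0218, 0.2239]
tool_rot: [1.0, 0.0, -0.0, 0.0]
contact_force: [-0.4, 0.7, -1.5]
gripper_width: 0.0145
gripper_force: 60.0
```

{"api": "play_rows", "payload": {"plan": "0 0 -0.2 0 -1;-0.1 0 -0.4 0 -1;-0.35 0 -0.4 0 -1;-0.6 0 -0.4 0 -1;-0.8 0 -0.4 0 -1;-0.8 0 -0.4 0 -1;-0.8 0 -0.4 0 -1;-0.8 0 -0.4 0 -1"}}

```text
time_s: 61.95
eef_pos: [0.4519, -0.0218, 0.3044]
tool_rot: [1.0, 0.0, 0.001, 0.0]
contact_force: [0.8, 0.2, -1.8]
gripper_width: 0.0147
gripper_force: 60.0
```

```bash
python3 - <<'E'
from lib import *
f=[]
for i in range(6):
    b,p=img(("wrist","scene","top")[i%3]); cv2.imwrite(f"pics/z{i}.png",b); f.append(monitor.observe()["contact_force"][2])
print(np.round(f,2)); go(.5,-.0215,.3)
w=cv2.imread("pics/z0.png");s=cv2.imread("pics/z1.png")
m=masks(w); 
for c in blobs(m["blue"],600,30000): print("wristblue",cv2.boundingRect(c))
cv2.imwrite("pics/c17.png",np.hstack([cv2.resize(w,(400,300)),cv2.resize(s[160:340,210:450],(400,300))]))
E
```

```text
[-1.87 -1.99 -1.3  -2.25 -1.44 -2.58]
t 62.25 pos [ 0.4517 -0.0218  0.3034] yaw 0.0003 q6 1.47 w 0.0146
units 0.241 -0.001 0.017
wristblue (256, 18, 139, 77)
```

View pics/c17.png

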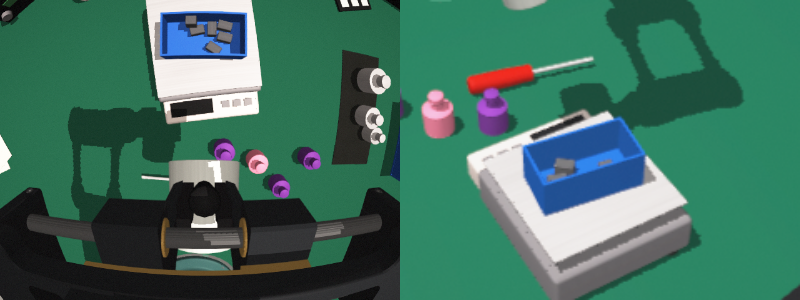

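The wrist crop shows six cores in the bin, around (190–225, 19–47), with all three weights on the pad. The wrist force averages 1.9 N, which is the weight of the empty cup. I'll take the cup to the free bench left of the scale to stand it up.

{"api": "play_rows", "payload": {"plan": "0.1 -0.2 0 -0.09 -1;0.2 -0.4 0 -0.18 -1;0.3 -0.6 0 -0.27 -1;0.45 -0.8 0 -0.36 -1;0.54 -0.98 0 -0.45 -1;0.54 -0.98 0 -0.54 -1;0.54 -0.98 0 -0.63 -1;0.54 -0.98 0 -0.72 -1;0.54 -0.98 0 -0.81 -1;0.54 -0.98 0 -0.9 -1;0.54 -0.98 0 -1 -1;0.54 -0.98 0 -1 -1;0.54 -0.98 0 -1 -1"}}

```text
time_s: 63.55
eef_pos: [0.5593, 0.1743, 0.3033]
tool_rot: [0.708, 0.706, -0.0, -0.0]
contact_force: [-0.9, 0.7, -2.5]
gripper_width: 0.0145
gripper_force: 60.0
```

{"api": "play_rows", "payload": {"plan": "0.15 0 0.2 -0.07 -1;0.15 0 0.4 -0.07 -1;0.15 0 0.6 -0.07 -1;0.15 0 0.6 -0.07 -1;0.15 0 0.6 -0.07 -1;0.15 0 0.6 -0.07 -1"}}

```text
time_s: 64.15
eef_pos: [0.561, 0.2047, 0.1866]
tool_rot: [0.668, 0.745, 0.002, 0.001]
contact_force: [0.3, 0.4, -1.0]
gripper_width: 0.0144
gripper_force: 60.0
```

```bash
python3 - <<'E'
from lib import *
go(.56,.20,.111); print(monitor.observe()["contact_force"])
b,p=img("top");cv2.imwrite("pics/t18.png",b)
c=max(blobs(masks(b)["grey"],3000,15000),key=lambda c:-np.linalg.norm(cen(c)-(318,234)))
q=cv2.approxPolyDP(cv2.convexHull(c),4,True)[:,0]; print([(v.tolist(),plane(p,v,.08)[:2].round(3).tolist()) for v in q])
E
```

```text
t 64.15 pos [0.561  0.2047 0.1866] yaw 1.6797 q6 0.2 w 0.0144
units -0.023 -0.008 0.378
[ 0.27080707  0.35049712 -1.03755327]
[([354, 175], [0.691, -0.094]), ([364, 285], [0.467, -0.116]), ([283, 293], [0.447, 0.042]), ([271, 182], [0.671, 0.074])]
```

{"api": "play_rows", "payload": {"plan": "0 0 0.2 0 -1;0 0 0.35 0 -1;0 0 0.375 0 -1;0 0 0.375 0 -1;-0.1 0 0.375 0 -1;-0.2 0 0.375 0 -1;-0.2 0 0.375 0 -1"}}

```text
time_s: 64.9
eef_pos: [0.566, 0.1633, 0.1122]
tool_rot: [0.668, 0.744, 0.002, 0.002]
contact_force: [0.2, -0.2, -0.8]
gripper_width: 0.0147
gripper_force: 60.0
```

{"api": "play_rows", "payload": {"plan": "-0.03 0 0 0 -1;-0.06 0 0 0 -1;-0.09 0 0 0 -1;-0.12 0 0 0 -1;-0.15 0 0 0 -1;-0.18 0 0 0 -1;-0.21 0 0 0 -1;-0.24 0 0 0 -1;-0.27 0 0 0 -1;-0.3 0 0 0 -1;-0.33 0 0 0 -1;-0.36 0 0 0 -1;-0.39 0 0 0 -1;-0.42 0 0 0 -1;-0.44 0 0 0 -1;-0.44 0 0 0 -1;-0.44 0 0 0 -1", "newtons": 5}}

```text
time_s: 66.6
eef_pos: [0.573, 0.0768, 0.1085]
tool_rot: [0.667, 0.745, -0.0, -0.0]
contact_force: [-0.4, 1.0, 0.1]
gripper_width: 0.0153
gripper_force: 5.0
```

```bash
cat > tilt2.py <<'E'
from tilt import fproj
from lib import *
E
cat > cupt.py <<'E'
from lib import *
import sys
s=monitor.observe(); print("t",s["time_s"],s["eef_pos"].round(4),s["contact_force"].round(2)); a=yaw(s); P=s["eef_pos"]+[0,0,.019]
R={}
for n in("scene","wrist","top"):
    b,p=img(n);cv2.imwrite(f"pics/{sys.argv[1]}{n}.png",b)
    for q in blobs(masks(b)["grey"],300,30000):
        w=plane(p,cen(q),.08,n=="wrist")
        if np.linalg.norm(w[:2]-P[:2]-.05*np.array([np.cos(a),np.sin(a)]))<.09: print(n,cen(q).round(1),int(cv2.contourArea(q)),w.round(3)); R[n]=ray(p,cen(q),n=="wrist")
for x,y in(("scene","wrist"),("scene","top"),("top","wrist")):
    if x in R and y in R:
        X,e=tri(R[x],R[y]); d=X-P; u=d[0]*np.cos(a)+d[1]*np.sin(a); print(x,y,X.round(4),round(e,4),"theta",round(np.degrees(np.arctan2(-d[2],u))-10.6,1))
E
python3 cupt.py c
```

```text
t 66.6 [0.573  0.0768 0.1085] [-0.42  0.95  0.13]
scene [390.2 216.3] 334 [0.524 0.172 0.08 ]
top [240.9 269.7] 350 [0.49  0.126 0.08 ]
top [238.  230.5] 413 [0.569 0.136 0.08 ]
scene top [0.5631 0.1368 0.1232] 0.0151 theta -6.6
```

```bash
sed -i 's/np.array(\[X\*np.cos(t)+Z\*np.sin(t),0,-X\*np.sin(t)+Z\*np.cos(t)\])/((X*np.cos(t)+Z*np.sin(t))*np.array([np.cos(yaw(s)),np.sin(yaw(s)),0])+np.array([0,0,-X*np.sin(t)+Z*np.cos(t)]))/; s/range(50,121,10)/range(0,121,10)/' tilt.py
for u in 300 326 350; do python3 tilt.py pics/cwrist.png $u|tail -1; done; python3 tilt.py pics/cwrist.png 326|head -13
```

```text
[('g', 0, 111, 114), ('w', 112, 291, 238), ('k', 292, 355, 41), ('k', 360, 363, 58), ('w', 364, 403, 122), ('g', 404, 406, 210), ('B', 407, 417, 252), ('g', 418, 431, 255), ('g', 433, 440, 188), ('k', 441, 477, 44)]
[('g', 0, 108, 114), ('w', 109, 214, 242), ('k', 215, 363, 37), ('w', 364, 398, 120), ('k', 399, 407, 35), ('g', 410, 422, 255), ('B', 423, 428, 228), ('w', 429, 432, 80), ('g', 433, 440, 188), ('k', 441, 479, 45)]
[('g', 0, 110, 114), ('w', 111, 291, 241), ('k', 292, 363, 40), ('w', 364, 397, 120), ('B', 398, 405, 172), ('g', 406, 431, 255), ('g', 433, 440, 187), ('k', 441, 477, 45)]
0 uprim [328, 237] lowlip [328, -1] footup [328, 185]
10 uprim [328, 218] lowlip [328, 12] footup [328, 202]
20 uprim [328, 205] lowlip [328, 30] footup [328, 221]
30 uprim [328, 198] lowlip [328, 51] footup [327, 240]
40 uprim [328, 196] lowlip [328, 74] footup [327, 261]
50 uprim [328, 199] lowlip [328, 99] footup [327, 282]
60 uprim [328, 205] lowlip [327, 125] footup [327, 303]
70 uprim [328, 213] lowlip [327, 152] footup [327, 324]
80 uprim [328, 224] lowlip [327, 179] footup [327, 346]
90 uprim [328, 236] lowlip [327, 207] footup [327, 367]
100 uprim [328, 250] lowlip [327, 235] footup [327, 388]
110 uprim [328, 265] lowlip [327, 263] footup [327, 409]
120 uprim [328, 281] lowlip [327, 292] footup [327, 429]
```

The wrist profile puts the lip at row 109, so the cup is at about 54° and can be tipped upright on the open bench.

{"api": "play_rows", "payload": {"plan": "0.05 0 -0.04 0 -1;0.15 0 -0.08 0 -1;0.3 0 -0.08 0 -1;0.45 0 -0.08 0 -1;0.6 0 -0.08 0 -1;0.75 0 -0.08 0 -1;0.8 0 -0.08 0 -1;0.8 0 -0.04 0 -1;0.8 0 0 0 -1;0.8 0 0 0 -1;0.8 0 0 0 -1", "newtons": 25}}

```text
time_s: 67.85
eef_pos: [0.5551, 0.2347, 0.1078]
tool_rot: [0.668, 0.744, -0.001, -0.0]
contact_force: [-0.5, 1.1, -2.0]
gripper_width: 0.0146
gripper_force: 25.3
```

{"api": "play_rows", "payload": {"plan": "0 0 0.015 0 -1;0 0 0.03 0 -1;-0.03 0 0.038 0 -1;-0.06 0 0.044 0 -1;-0.094 0 0.052 0 -1;-0.135 0 0.068 0 -1;-0.174 0 0.085 0 -1;-0.207 0 0.104 0 -1;-0.239 0 0.123 0 -1;-0.274 0 0.149 0 -1;-0.308 0 0.176 0 -1;-0.335 0 0.203 0 -1;-0.361 0 0.23 0 -1;-0.388 0 0.263 0 -1;-0.414 0 0.297 0 -1;-0.433 0 0.33 0 -1;-0.451 0 0.362 0 -1;-0.451 0 0.366 0 -1;-0.451 0 0.366 0 -1", "newtons": 5}}

```text
time_s: 69.75
eef_pos: [0.565, 0.1463, 0.0349]
tool_rot: [0.667, 0.745, -0.0, -0.0]
contact_force: [0.1, -1.3, 1.7]
gripper_width: 0.0154
gripper_force: 5.0
```

```bash
python3 cupt.py d; for u in 300 326 350; do python3 tilt.py pics/dwrist.png $u|tail -1|cut -c1-150; done; python3 tilt.py pics/dwrist.png 326|head -4
```

```text
t 69.75 [0.565  0.1463 0.0349] [ 0.06 -1.26  1.73]
scene [422.  227.3] 809 [0.579 0.215 0.08 ]
wrist [291. 419.] 549 [0.554 0.121 0.08 ]
wrist [361.  418.5] 599 [0.58  0.124 0.08 ]
wrist [326.  381.5] 3760 [0.565 0.141 0.08 ]
top [188.6 232.6] 538 [0.562 0.233 0.08 ]
scene wrist [0.5808 0.186  0.1127] 0.048 theta -67.9
scene top [0.5634 0.233  0.0615] 0.0098 theta -15.6
top wrist [0.5512 0.2128 0.1672] 0.0132 theta -69.7
[('w', 0, 203, 244), ('g', 204, 291, 102), ('k', 292, 363, 35), ('w', 364, 397, 102), ('g', 398, 405, 98), ('w', 406, 431, 106), ('g', 432, 440, 165),
[('w', 0, 206, 245), ('k', 207, 364, 39), ('w', 365, 397, 102), ('k', 398, 412, 34), ('w', 413, 418, 70), ('k', 419, 432, 34), ('g', 433, 440, 164), (
[('w', 0, 205, 244), ('k', 206, 364, 28), ('w', 365, 397, 103), ('g', 398, 404, 88), ('w', 405, 432, 107), ('g', 433, 440, 165), ('k', 441, 479, 38)]
0 uprim [328, 237] lowlip [328, -1] footup [328, 185]
10 uprim [328, 218] lowlip [328, 12] footup [328, 202]
20 uprim [328, 205] lowlip [328, 30] footup [328, 221]
30 uprim [328, 198] lowlip [328, 51] footup [327, 240]
```

{"api": "play_rows", "payload": {"plan": "0 0 0 0 -0.4;0 0 0 0 -0.2;0 0 0 0 0;0 0 0 0 0;0 0 0 0 0;0 0 -0.2 0 0;0 0 -0.5 0 0;0 0 -0.9 0 0;-0.2 0 -1 0 0;-0.5 0.1 -1 0 0;-0.8 0.1 -1 0 0;-0.8 0.1 -1 0 0;-0.8 0.1 -1 0 0;-0.8 0.1 -1 0 0"}}

```text
time_s: 71.3
eef_pos: [0.6028, -0.011, 0.2354]
tool_rot: [0.668, 0.744, 0.0, -0.0]
contact_force: [0.9, 0.4, -0.1]
gripper_width: 0.0444
gripper_force: 0.0
```

```bash
cat > fin.py <<'E'
from lib import *
np.set_printoptions(precision=4,suppress=True)
P={};C={};Bl={};D={}
for n in("top","scene","wrist"):
    b,P[n]=img(n);cv2.imwrite(f"pics/f{n}.png",b);m=masks(b)
    for q in blobs(m["grey"],250,20000):
        w=plane(P[n],cen(q),.04,n=="wrist"); 
        if .3<w[0]<.75 and -.5<w[1]<.4: print(n,cen(q).round(1),int(cv2.contourArea(q)),w[:2],[round(v) for v in cv2.minAreaRect(q)[1]])
    for q in blobs(m["blue"],600,6000):
        h=cv2.approxPolyDP(cv2.convexHull(q),4,True)[:,0]; print(n,"blue",cen(q).round(1),[plane(P[n],v,.1265,n=="wrist")[:2].round(3).tolist() for v in h])
s=monitor.observe();print(s["eef_pos"],yaw(s),s["time_s"])
E
python3 fin.py
```

```text
top [496.  296.9] 883 [ 0.4538 -0.389 ] [45, 29]
top [301.7 258.2] 598 [0.5227 0.0081] [95, 17]
top [491.3 248.1] 735 [ 0.5543 -0.3831] [28, 34]
top [198.8 238.3] 1072 [0.5585 0.221 ] [41, 35]
top [282.6 200.7] 607 [0.6432 0.0515] [39, 22]
top [204.2 152.4] 812 [0.744  0.2214] [35, 30]
scene [118.9 308.8] 2277 [ 0.5158 -0.3888] [85, 36]
scene [319.1 278.1] 6572 [ 0.5908 -0.0173] [106, 111]
scene [417.  234.2] 1306 [0.5583 0.2219] [34, 48]
scene [349.9 180.2] 571 [0.3403 0.1711] [55, 26]
scene blue [ 23.  296.5] [[0.332, -0.528], [0.458, -0.498], [0.626, -0.498], [0.625, -0.565], [0.332, -0.556]]
scene blue [320.4 258.3] [[0.569, 0.038], [0.626, 0.039], [0.667, 0.015], [0.664, -0.094], [0.611, -0.094], [0.568, -0.079]]
wrist [338.3 279.3] 337 [ 0.6211 -0.0774] [16, 24]
wrist [316.1 276.5] 331 [ 0.5987 -0.0768] [16, 24]
wrist [334.3 256.9] 358 [ 0.6143 -0.0543] [26, 15]
wrist [296.4 255.5] 351 [ 0.5773 -0.0569] [16, 25]
wrist [343.5 230. ] 630 [ 0.6198 -0.0263] [26, 33]
wrist [ 94.2 120.4] 314 [0.3515 0.0645] [6, 78]
wrist [496.5  19.5] 2161 [0.7442 0.2032] [39, 69]
[ 0.6025 -0.0092  0.2351] 1.6820557859752576 71.45
```

```bash
python3 -c "
from workcell import r
print(r.close_job())"
```

```text
the job is handed in; nothing more can be done
None
```

I handed the job in and got no verdict back: all three weights were checked and moved to the pad, the bin stands centred on the pan with six cores in it, and the empty cup is upright on the bench left of the scale; the small weight was knocked to about 15 mm inside the pad edge and I left it there.

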